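Uncap the vacuum pump and start it with the key

TASK

Take the blanking cap off the vacuum pump's inlet port: twist it a quarter turn anticlockwise to free its lugs, lift it straight off, and set it down gently, standing upright, in the empty green tray. Only when the cap is in the tray, start the pump: turn the red key clockwise through RUN all the way to START, hold it there for about a second, then let it spring back so that it stays at RUN. Leave the other things on the bench where they are.

Things in the scene. Friction and masses are not known exactly. Their poses are not given: they have to be found in the camera images.
- cap_center (a point): centre (half-way up) of the loose blanking cap, 64 mm tall, locked on the port at the start: a blue disc 64 mm across and 24 mm tall; on top an upright yellow grip bar 56 mm long (this point's x), 14 mm thick (y), 40 mm tall. z is up. The bar's middle is 12 mm above this point, the disc's top 8 mm below it, the underside 32 mm below it. About 0.15 kg.
- port (a point): centre of the seat of the pump's inlet port (axes the pump's), 140 mm above the table, on which the cap rests: a bayonet socket 100 mm across. Two steel tabs, tops 17 mm above the seat, hold the cap's lugs down. The cap lifts out only when turned about 70 degrees or more anticlockwise (seen from above) from locked; stops end its turn near 97. Low friction, 2 mm play.
- pump: vacuum pump, fixed: white casing 190 (x) by 240 mm (y), deck 120 mm above the table; origin mid underside, x to its rear, z up. On the deck: port at (-25, 60) mm, red key at (-25, -70), between them a black carrying handle along x at y = -12, x -60 to 50, top 55 mm above the deck; a grey canister 44 mm across, 60 tall, at (66, -90); a loose jar at the rear.
- key_grip (a point): middle of the red paddle key's bow, on its vertical turning axis, 182 mm above the table. The bow is 62 mm long (along this point's x), 12 mm thick (y) and 40 mm tall; below it a short thin shank, a 32 mm round steel barrel and a black boss 60 mm across. Marks on the deck: white OFF, green RUN, orange START. It turns clockwise seen from above.
- barrel (a joint): lock barrel carrying the key: 0 = OFF, 0.70 rad = RUN (end stop); grows as the key turns clockwise seen from above. It starts near OFF, stays where it is left, and turns first because it takes only 0.045 N m.
- key (a joint): spring-return travel of the key beyond the barrel: 0 = relaxed, 0.60 rad = START (end stop), growing clockwise seen from above. With the barrel at RUN, further turning winds it: the spring takes 0.085 N m to begin, 0.165 N m at the stop, and throws the key back to 0 when let go. OFF to START is 1.30 rad in all.
- tray: green parts tray, fixed and empty, 140 by 140 mm, walls 25 mm tall and 4 mm thick, floor 4 mm thick; origin in the middle of its underside, z up.
- used_tray: grey tray of the same size, fixed, with the amber bottle standing in it; not to be used.
- jar: bystander: small glass jar, 40 mm across, 52 mm tall, standing on the rear of the pump's deck; origin at its foot
- amber: bystander: amber bottle, 62 mm across, 120 mm tall, in the grey tray; origin at its foot
- wash: bystander: white bottle with a red cap, 66 mm across, 170 mm tall; origin at its foot
- wipes: bystander: box of wipes, 110 by 200 by 75 mm tall; origin at its foot
- tips: bystander: box of pipette tips, 85 by 120 by 76 mm tall; origin at its foot
- tape: bystander: roll of red tape lying flat, 96 mm across, 25 mm tall; origin at its foot
- spanner: bystander: spanner 170 mm long lying on the table
- pipettes: bystander, fixed: pipette stand, foot 140 mm across, 230 mm tall; origin at its foot
- cap: the same blanking cap; origin mid underside, axes as at its centre. Two blue lugs at its foot, on its x axis, 84 mm over both, each 16 mm wide and 8 mm tall. Locked, its bar lies at about -45 degrees in the pump's frame (a half turn is the same); free to lift at about +45.
Things that resemble listed ones, but are neither listed nor needed, are in the scene too. What is shaped like the cap but pink is not meant.

How it is judged:
By the outcome, as a careful person would: the job done as asked, in the order asked, and still so for the second after the job is handed in, with the robot touching nothing.
It also fails if it takes over 69 s, if anything falls off the work surface, if the arm or the gripper's body presses on something with over 40 N, if the wrist force passes 120 N, or if a joint passes its speed limit or range.

ROBOT

A 6-joint arm with a two-finger parallel gripper is mounted at the origin on the work surface. World frame = base frame: x ahead of the robot, y to its left, z up, the work surface at z = 0. Lengths are in m, angles in rad, forces in N, time in s.
With the tool pointing down it reaches from about 0.35 to 0.775 m from the base axis. Payload 7.3 kg.
Tool frame: the origin (TCP) lies at the very end of the fingers, on their centre line; the grasp point (between the pads) lies 19 mm behind it; x points along the fingers, y is the direction in which the jaws open and shut, and the axes are right-handed (so a half turn about x gives the same grasp; the last joint's range is limited). The gripper opens to 92 mm and grips with 3 to 60 N. Pads are 19 mm wide; open, the fingers measure 130 mm over their backs; the gripper's body (75 mm by 190 mm) begins 47 mm behind the grasp point.
Start: joints at [1.083, 0.342, 1.524, -0, 1.275, -0.146], TCP at [0.176, 0.495, 0.194] pointing down, gripper open.
Joint ranges: [-2.53, 2.53], [-0.77, 2.02], [0.04, 2.7], [-1, 4.14], [0.28, 2.66], [-3.11, 3.11]. Speed limits (rad/s): [2.57, 2.57, 3.14, 3.14, 3.14, 3.14].

INTERFACE

Orientations are given as [roll, pitch, yaw] about the fixed x, y, z axes, in that order (R = Rz(yaw) Ry(pitch) Rx(roll)).
In Python, from cell import observe, vision, job gives the robot as it stands.
- The arm moves only by the tool send_rows, never from a script. Its argument "motion" is a list of rows, each an object with "hand": the opening, from -1 (shut) to 1 (fully open), so that 0 is half open; "slide": the shift along the tool's x, y, z in mm, a list of three; "spin": the turn about the tool's x in rad. In form: [{"hand": hand, "slide": [tx, ty, tz], "spin": spin}, ...]. A call has 1 to 8 rows; each row shifts and turns the pose as measured when the row begins, along the tool's axes as they then stand; what a row does not reach is not made up. A row lasts 1/10 s, in which the tool goes at most 50 mm and 8.59 degrees, less where a joint would pass 70% of its speed; a pose out of reach is approached as far as the arm can. A call with a gripper value outside its range is refused whole. The fingers move at their own pace and stop on an object; "grip_force" is the grip in N (left out, the last holds). Time passes only in rows, so rows that do not move let the fingers close. It gives the time, the measured TCP pose, the force and the opening at its end, in the units of the state.
- observe(): the state, without advancing time (a new reading comes with each control period).
- vision.read_camera(name): name is "scene" or "top" or "wrist"; returns a dict with "pixels" (400x640x3 uint8, blue, green, red), "range_z" (400x640 float32, m along the optical axis (not along the pixel's ray), 0 where there is no reading), "fx", "fy", "cx", "cy" (pixels), "world_from_camera" (4x4, takes a point from camera to world coordinates); the wrist camera has in their place "T_tool_cam" (4x4, takes a point from camera to tool coordinates, whose origin is the TCP and whose axes are the tool frame's). Camera axes: x right, y down, z forward; pixel columns grow to the right and rows downward; lengths in m; the calibration is good to about 2 mm. A picture is of the moment at which its call begins: read the wrist's pose just before it.
- job.hand_in(): hands the job in, once; it reports no verdict.
Trained networks look in a picture, given as the dict that the camera call returned (one of the last four; its "shot" number tells which), for a name from the list of things; names that differ only in an ending like _2 or _b are one class to them, and where a whole thing is asked for, a point or a joint stands for the part that bears it (a point fixed in the world has none). Each returns a list of dicts, best first, with "conf" (0 to 1); they miss things now and then, are a little off and sometimes report something else, mostly with a low value. They report only what shows in the picture. A call takes as long as a camera call. They do not tell look-alikes from the thing itself.
- vision.search_frame(picture, thing): "uv" ([column, row] in pixels, amid what is visible of it).
- vision.cut_out(picture, thing): "mask" (400x640 bool, what is visible of it) and "uv" ([column, row] in pixels, amid what is visible of it).
The state is a dict: "time": time; "qpos": joint angles; "qvel": joint speeds; "joint_efforts": joint torques, N m; "tool_pos": TCP position; "tool_rot": TCP orientation; "contact_force": force on the tool from outside, world axes, zero at the start; "torque": the same for the moment, N m; "opening": finger opening in m.
Only numpy, scipy, OpenCV 4.12 (cv2) and the standard library are available. Lean on these libraries where they do the work, as an engineer would, in place of code of your own. Each camera call takes 0.05 s, during which the arm holds its last target.

## Working session

There is one attempt and no reset: what is moved stays moved. The work goes in short steps, Python scripts to look and compute and a tool call to move; the robot and the scene stay as the last step left them, time stands still between calls to the robot, and variables do not carry over. Pictures are saved under pics/ and viewed, and the job is handed in when it is done.

Besides the shell and the picture viewer there is one more tool, called in YAML: its name, and indented under it one key for each argument. send_rows: Moves the arm, as the interface text tells. Its arguments: {"type":"object","properties":{"motion":{"type":"array","items":{"type":"object","properties":{"hand":{"type":"number"},"slide":{"type":"array","items":{"type":"number"}},"spin":{"type":"number"}}}},"grip_force":{"type":"number"}},"required":["motion"]}

```bash
mkdir -p pics; ls; cat > h.py <<'E'
import numpy as np, cv2, pickle
from cell import observe, vision, job
from scipy.spatial.transform import Rotation as R
def Ttool(s):
    T=np.eye(4);T[:3,:3]=R.from_euler('xyz',s['tool_rot']).as_matrix();T[:3,3]=s['tool_pos'];return T
def shot(name):
    s=observe();p=vision.read_camera(name)
    p=dict(p); 
    T=Ttool(s)@np.array(p['T_tool_cam']) if 'T_tool_cam' in p else np.array(p['world_from_camera'])
    return p,T
def cloud(p,T):
    z=p['range_z'];v,u=np.mgrid[:400,:640]
    X=np.stack([(u-p['cx'])/p['fx']*z,(v-p['cy'])/p['fy']*z,z,np.ones_like(z)],-1)
    W=(X@T.T)[...,:3];W[z<=0]=np.nan;return W
E
python3 - <<'E'
from h import *
print(observe())
for n in ['scene','top','wrist']:
    p,T=shot(n);cv2.imwrite(f'pics/{n}0.png',p['pixels']);pickle.dump((p,T),open(f'{n}0.pkl','wb'))
    print(n,p['fx'],p['cx'],p['cy'],np.round(T,3).tolist(),p.keys())
    for t in ['cap_center','port','pump','key_grip','tray','jar','barrel']:
        try:
            r=vision.search_frame(p,t)
            W=cloud(p,T)
            print(t,[(np.round(d['uv']).tolist(),round(d['conf'],2),np.round(W[int(d['uv'][1]),int(d['uv'][0])],3).tolist()) for d in r[:4]])
        except Exception as e: print(t,e)
E
```

```text
pics
{'time': 0.0, 'qpos': array([ 1.08294887e+00,  3.42742257e-01,  1.52503323e+00,  4.66709248e-06,
        1.27539235e+00, -1.46006109e-01]), 'qvel': array([-0.00041368, -0.00083278, -0.00010482, -0.00122934, -0.00214577,
        0.00045231]), 'joint_efforts': array([-7.41390413e-04, -4.31240916e+01, -2.44212896e+01,  7.16469577e-02,
        5.60057920e-02, -1.28123788e-04]), 'tool_pos': array([0.17575245, 0.49421547, 0.19312921]), 'tool_rot': array([-1.71963562,  1.56922114, -2.06147833]), 'contact_force': array([-0.51171084, -1.18102824,  0.22400289]), 'torque': array([ 0.01175661, -0.02332599,  0.04891841]), 'opening': 0.0920390596358892}
scene 434.4348862537072 314.69077484007306 196.29844573437202 [[-0.062, 0.645, -0.762, 1.588], [0.998, 0.042, -0.046, 0.062], [0.002, -0.763, -0.646, 1.027], [0.0, 0.0, 0.0, 1.0]] dict_keys(['pixels', 'range_z', 'fx', 'fy', 'cx', 'cy', 'world_from_camera', 'shot'])
cap_center [([332.0, 183.0], 0.75, [0.524, 0.052, 0.181]), ([398.0, 237.0], 0.64, [0.573, 0.275, 0.005]), ([280.0, 183.0], 0.53, [0.34, -0.142, 0.029])]
port [([315.0, 218.0], 0.62,
[... 943 characters left out ...]
 0.001, 0.118]), ([174.0, 225.0], 0.32, [0.437, 0.568, 0.008]), ([242.0, 198.0], 0.17, [0.515, 0.299, 0.125])]
key_grip [([352.0, 176.0], 0.61, [0.566, -0.077, 0.198])]
tray [([410.0, 194.0], 0.81, [0.531, -0.297, -0.001])]
jar [([252.0, 188.0], 0.7, [0.563, 0.286, 0.008]), ([373.0, 129.0], 0.68, [0.72, -0.151, 0.199]), ([313.0, 168.0], 0.67, [0.602, 0.053, 0.183])]
barrel []
wrist 323.37202218877644 319.18631218998917 204.1178188627572 [[0.335, 0.912, 0.235, 0.114], [0.942, -0.325, -0.083, 0.517], [0.0, 0.249, -0.969, 0.385], [0.0, 0.0, 0.0, 1.0]] dict_keys(['pixels', 'range_z', 'fx', 'fy', 'cx', 'cy', 'T_tool_cam', 'shot'])
cap_center []
port []
pump []
key_grip []
tray []
jar []
barrel []
```

View pics/scene0.png

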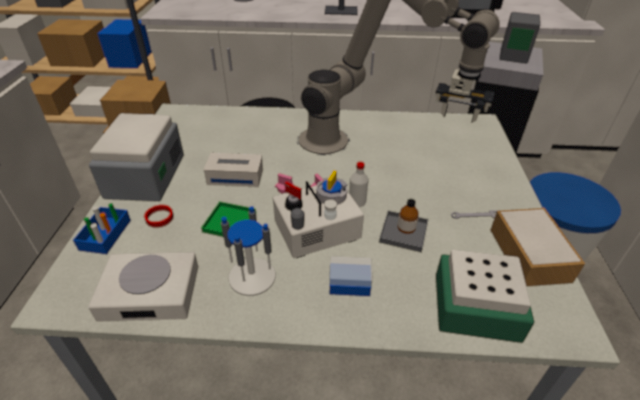

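View pics/top0.png

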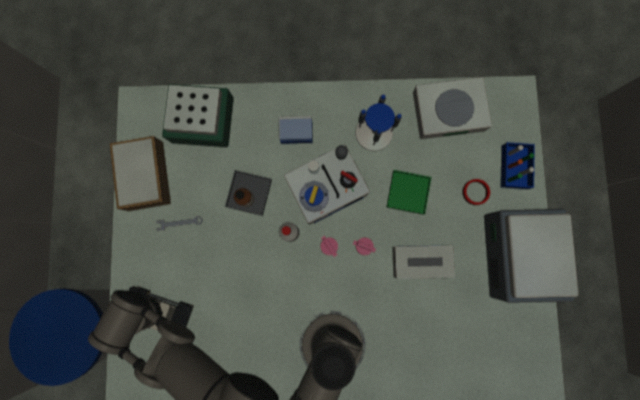

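```bash
python3 - <<'E'
import cv2,pickle
a=pickle.load(open('top0.pkl','rb'))[0]['pixels'][130:280,270:420]
b=pickle.load(open('scene0.pkl','rb'))[0]['pixels'][140:290,240:390]
cv2.imwrite('pics/z.png',cv2.hconcat([cv2.resize(x,(400,400),interpolation=3) for x in(a,b)]))
E
```

```text
(no output)
```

View pics/z.png

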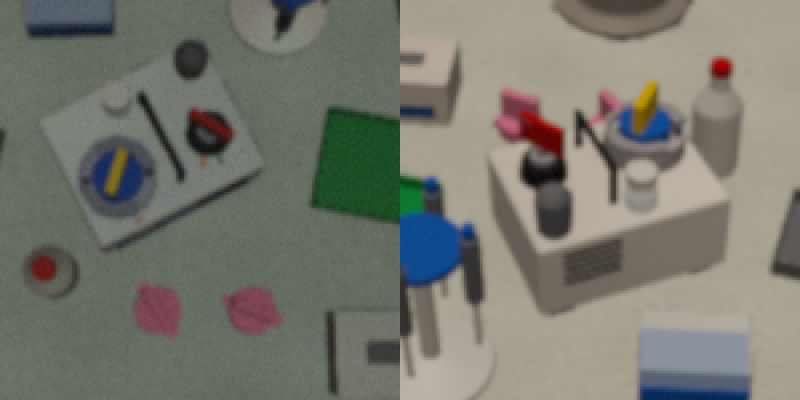

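The real cap is blue with a yellow bar, at top (314,197) and scene (332,183), and it sits on the pump's port. The two pink look-alikes, at top (330,245) and (365,245), stand on the table and aren't meant. The enlarged crop confirms this. The key is at top (352,176) and the green tray at (410,192).

```bash
cat >> h.py <<'E'
def barfit(W,mask,zlo,zhi):
    m=mask&(W[...,2]>zlo)&(W[...,2]<zhi);P=W[m][:,:2].astype(np.float32)
    (c,wh,a)=cv2.minAreaRect(P);d=P-P.mean(0);U=np.linalg.svd(d,full_matrices=0)[2][0]
    return dict(n=len(P),mean=P.mean(0).round(4),rect=np.round(c,4),wh=np.round(wh,4),ang=round(float(np.degrees(np.arctan2(U[1],U[0]))),1),z=np.round(np.percentile(W[m][:,2],[5,50,95]),4))
def colmask(p,kind):
    h=cv2.cvtColor(p['pixels'],cv2.COLOR_BGR2HSV);H,S,V=h[...,0],h[...,1],h[...,2]
    if kind=='yellow':return (H>18)&(H<35)&(S>110)&(V>60)
    if kind=='red':return ((H<6)|(H>174))&(S>140)&(V>40)
    if kind=='green':return (H>45)&(H<80)&(S>120)
    if kind=='blue':return (H>100)&(H<130)&(S>120)
def tool():
    s=observe();T=Ttool(s);print('t',round(s['time'],2),'pos',np.round(s['tool_pos'],4),'x',np.round(T[:3,0],3),'y',np.round(T[:3,1],3),'yang',round(float(np.degrees(np.arctan2(T[1,1],T[0,1]))),1),'q',np.round(s['qpos'],2),'F',np.round(s['contact_force'],1),'M',np.round(s['torque'],3),'op',round(s['opening'],4));return s,T
def goto(x,y,z):
    s,T=tool();print('slide mm',np.round(T[:3,:3].T@(np.array([x,y,z])-s['tool_pos'])*1000,1))
E
python3 - <<'E'
from h import *
for n in ['scene','top']:
    p,T=pickle.load(open(n+'0.pkl','rb'));W=cloud(p,T)
    near=(abs(W[...,0]-.53)<.16)&(abs(W[...,1])<.17)
    print(n,'bar',barfit(W,colmask(p,'yellow')&near,.165,.23))
    print('key',barfit(W,colmask(p,'red')&near,.165,.23))
    tm=(abs(W[...,1]+.3)<.14)&(abs(W[...,0]-.5)<.15)&colmask(p,'green')
    print('tray',barfit(W,tm,-.01,.05))
tool();goto(.52,.02,.34)
E
```

```text
scene bar {'n': 106, 'mean': array([0.5198, 0.0503], dtype=float32), 'rect': array([0.513 , 0.0506]), 'wh': array([0.0145, 0.0606]), 'ang': -18.5, 'z': array([0.1745, 0.1994, 0.2048])}
key {'n': 203, 'mean': array([ 0.5427, -0.0298], dtype=float32), 'rect': array([0.4925, 0.0415]), 'wh': array([0.0597, 0.2968]), 'ang': -51.2, 'z': array([0.167 , 0.1845, 0.2021])}
tray {'n': 758, 'mean': array([ 0.5161, -0.3124], dtype=float32), 'rect': array([ 0.536 , -0.3007]), 'wh': array([0.123, 0.145]), 'ang': -34.4, 'z': array([0.0004, 0.0049, 0.0203])}
top bar {'n': 71, 'mean': array([0.5092, 0.0494], dtype=float32), 'rect': array([0.5091, 0.0499]), 'wh': array([0.0133, 0.0551]), 'ang': 161.3, 'z': array([0.2007, 0.2045, 0.2083])}
key {'n': 117, 'mean': array([0.4881, 0.0285], dtype=float32), 'rect': array([0.4858, 0.0423]), 'wh': array([0.0516, 0.2942]), 'ang': 128.7, 'z': array([0.1682, 0.1974, 0.2057])}
tray {'n': 1365, 'mean': array([ 0.5351, -0.2941], dtype=float32), 'rect': array([ 0.5327, -0.2911]), 'wh': array([0.137 , 0.1363]), 'ang': -91.5, 'z': array([-0.001 ,  0.0047,  0.0199])}
t 1.2 pos [0.176  0.4947 0.1938] x [ 0.  0. -1.] y [0.335 0.942 0.   ] yang 70.4 q [ 1.08  0.34  1.52 -0.    1.28 -0.15] F [ 0.1 -0.3 -0.6] M [-0.001  0.062 -0.013] op 0.0917
t 1.2 pos [0.176  0.4947 0.1938] x [ 0.  0. -1.] y [0.335 0.942 0.   ] yang 70.4 q [ 1.08  0.34  1.52 -0.    1.28 -0.15] F [ 0.1 -0.3 -0.6] M [-0.001  0.062 -0.013] op 0.0917
slide mm [-146.2 -331.9  483.2]
```

send_rows:
  motion:
    - {"hand": 0, "slide": [-45, 0, 0], "spin": 0}
    - {"hand": 0, "slide": [-45, -10, 15], "spin": 0}
    - {"hand": 0, "slide": [-40, -17, 24], "spin": 0}
    - {"hand": 0, "slide": [-10, -28, 40], "spin": 0}
    - {"hand": 0, "slide": [0, -28, 40], "spin": 0}
    - {"hand": 0, "slide": [0, -28, 40], "spin": 0}
    - {"hand": 0, "slide": [0, -28, 40], "spin": 0}
    - {"hand": 0, "slide": [0, -28, 40], "spin": 0}
  grip_force: 30

```text
time: 2.0
tool_pos: [0.3477, 0.2538, 0.3397]
tool_rot: [-0.024, 1.567, -0.354]
contact_force: [2.2, 0.6, -0.9]
opening: 0.0461
```

```bash
python3 -c "
from h import *
goto(.5,.02,.34)"
```

```text
t 2.0 pos [0.3477 0.2538 0.3397] x [ 0.003 -0.001 -1.   ] y [ 0.324  0.946 -0.   ] yang 71.1 q [ 0.45  0.08  1.46 -0.    1.59 -0.79] F [ 2.2  0.6 -0.9] M [ 0.053 -0.071  0.005] op 0.0461
slide mm [   0.4 -171.8  219.9]
```

send_rows:
  motion:
    - {"hand": 0, "slide": [0, -30, 39], "spin": 0}
    - {"hand": 0, "slide": [0, -30, 39], "spin": 0}
    - {"hand": 0, "slide": [0, -30, 39], "spin": 0}
    - {"hand": 0, "slide": [0, -30, 39], "spin": 0}
    - {"hand": 0, "slide": [0, -30, 39], "spin": 0}
    - {"hand": 0, "slide": [0, -20, 25], "spin": 0}
    - {"hand": 0, "slide": [0, 0, 0], "spin": 0}

```text
time: 2.7
tool_pos: [0.504, 0.0106, 0.3406]
tool_rot: [0.136, 1.565, -0.201]
contact_force: [-0.2, -0.7, -0.1]
opening: 0.0462
```

```bash
cat > look.py <<'E'
import sys
from h import *
name=sys.argv[1]
tool()
p,T=shot('wrist');cv2.imwrite(f'pics/{name}.png',p['pixels']);pickle.dump((p,T),open(name+'.pkl','wb'));W=cloud(p,T)
near=(abs(W[...,0]-.53)<.16)&(abs(W[...,1])<.17)
try:
  print('bar',barfit(W,colmask(p,'yellow')&near,.165,.23))
  print('bartop',barfit(W,colmask(p,'yellow')&near,.198,.23))
except Exception as e: print(e)
try:
  print('key',barfit(W,colmask(p,'red')&near,.165,.23))
  print('keytop',barfit(W,colmask(p,'red')&near,.196,.23))
except Exception as e: print(e)
E
python3 look.py w1
```

```text
t 2.7 pos [0.504  0.0106 0.3406] x [ 0.006 -0.001 -1.   ] y [0.331 0.944 0.001] yang 70.7 q [-0.13  0.23  1.28 -0.    1.62 -1.36] F [-0.2 -0.7 -0.1] M [-0.004  0.04   0.021] op 0.0462
bar {'n': 803, 'mean': array([0.5091, 0.0496], dtype=float32), 'rect': array([0.5113, 0.0499]), 'wh': array([0.0135, 0.0548]), 'ang': -18.4, 'z': array([0.1857, 0.2038, 0.2051])}
bartop {'n': 691, 'mean': array([0.5108, 0.0497], dtype=float32), 'rect': array([0.5114, 0.0498]), 'wh': array([0.0135, 0.0544]), 'ang': -18.9, 'z': array([0.2021, 0.2039, 0.2051])}
key {'n': 852, 'mean': array([0.4315, 0.1043], dtype=float32), 'rect': array([0.4811, 0.0491]), 'wh': array([0.0284, 0.2772]), 'ang': -48.3, 'z': array([0.1685, 0.17  , 0.1904])}
keytop {'n': 17, 'mean': array([ 0.5674, -0.0576], dtype=float32), 'rect': array([ 0.5678, -0.0572]), 'wh': array([0.0086, 0.0015]), 'ang': 58.4, 'z': array([0.197 , 0.199 , 0.2004])}
```

View pics/w1.png

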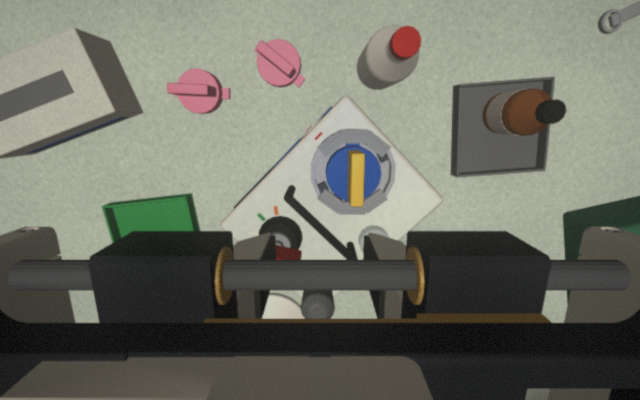

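The wrist view shows the cap at (355,180), with its bar vertical in the image. The bar top measures (0.511, 0.050, 0.204), which agrees with the top camera. I'll move over it now.

```bash
python3 -c "
from h import *
goto(.511,.050,.230);goto(.511,.050,.170)"
```

```text
t 2.75 pos [0.5031 0.0121 0.3407] x [ 0.006 -0.    -1.   ] y [0.33  0.944 0.001] yang 70.7 q [-0.13  0.23  1.29  0.    1.62 -1.36] F [-0.8  0.4 -0.8] M [-0.076  0.005  0.012] op 0.0457
slide mm [110.7  38.2  -5.7]
t 2.75 pos [0.5031 0.0121 0.3407] x [ 0.006 -0.    -1.   ] y [0.33  0.944 0.001] yang 70.7 q [-0.13  0.23  1.29  0.    1.62 -1.36] F [-0.8  0.4 -0.8] M [-0.076  0.005  0.012] op 0.0457
slide mm [170.7  38.1  -6. ]
```

send_rows:
  motion:
    - {"hand": 0, "slide": [10, 38, -5], "spin": -0.012}
    - {"hand": 0, "slide": [40, 0, 0], "spin": 0}
    - {"hand": 0, "slide": [40, 0, 0], "spin": 0}
    - {"hand": 0, "slide": [15, 0, 0], "spin": 0}
    - {"hand": 0, "slide": [0, 0, 0], "spin": 0}

```text
time: 3.25
tool_pos: [0.5097, 0.0563, 0.2345]
tool_rot: [0.496, 1.561, 0.176]
contact_force: [-0.5, 0.4, -0.0]
opening: 0.0459
```

```bash
python3 look.py w2; python3 -c "
from h import *
goto(.511,.050,.170)"
```

```text
t 3.25 pos [0.5097 0.0563 0.2345] x [ 0.01   0.002 -1.   ] y [0.315 0.949 0.005] yang 71.6 q [-0.04  0.28  1.49  0.    1.35 -1.29] F [-0.5  0.4 -0. ] M [ 0.013 -0.012 -0.028] op 0.0459
bar {'n': 1452, 'mean': array([0.5079, 0.0512], dtype=float32), 'rect': array([0.5111, 0.0505]), 'wh': array([0.0132, 0.0549]), 'ang': -19.2, 'z': array([0.189 , 0.2038, 0.2049])}
bartop {'n': 1342, 'mean': array([0.5098, 0.0506], dtype=float32), 'rect': array([0.5111, 0.0505]), 'wh': array([0.0132, 0.0548]), 'ang': -19.2, 'z': array([0.2027, 0.2039, 0.2049])}
key {'n': 1466, 'mean': array([0.3981, 0.1421], dtype=float32), 'rect': array([0.3983, 0.142 ]), 'wh': array([0.0286, 0.029 ]), 'ang': -53.1, 'z': array([0.1685, 0.1698, 0.171 ])}
index 0 is out of bounds for axis 0 with size 0
t 3.3 pos [0.5102 0.0563 0.2356] x [ 0.011  0.002 -1.   ] y [0.315 0.949 0.005] yang 71.7 q [-0.04  0.28  1.49  0.    1.36 -1.29] F [ 0.4  0.1 -0.6] M [-0.03   0.016  0.013] op 0.0458
slide mm [65.6 -6.   2.1]h.py:17: RuntimeWarning: Mean of empty slice.
  (c,wh,a)=cv2.minAreaRect(P);d=P-P.mean(0);U=np.linalg.svd(d,full_matrices=0)[2][0]
  ret = um.true_divide(
```

View pics/w2.png

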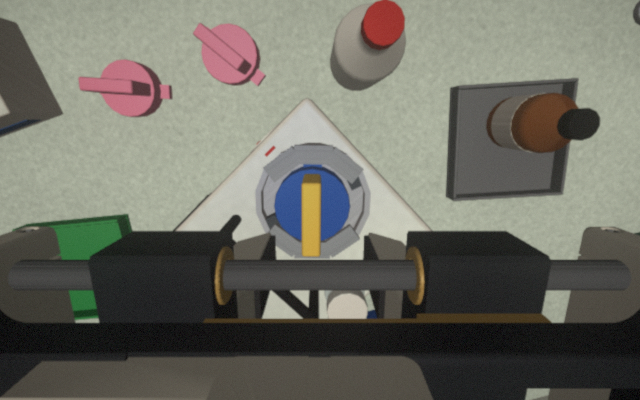

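send_rows:
  motion:
    - {"hand": 0, "slide": [15, -5, 2], "spin": 0}
    - {"hand": 0, "slide": [25, 0, 0], "spin": 0}
    - {"hand": 0, "slide": [18, 0, 0], "spin": 0}
    - {"hand": 0, "slide": [0, 0, 0], "spin": 0}

```text
time: 3.7
tool_pos: [0.5139, 0.0535, 0.1833]
tool_rot: [0.399, 1.548, 0.082]
contact_force: [-0.0, 0.6, 0.1]
opening: 0.0457
```

```bash
python3 -c "
from h import *
goto(.511,.050,.170)"
```

```text
t 3.7 pos [0.5139 0.0535 0.1833] x [ 0.023  0.002 -1.   ] y [0.312 0.95  0.009] yang 71.8 q [-0.05  0.32  1.59  0.    1.21 -1.3 ] F [-0.   0.6  0.1] M [-0.035  0.039 -0.039] op 0.0457
slide mm [13.2 -4.4 -1.9]
```

send_rows:
  motion:
    - {"hand": 0, "slide": [7, -2, -1], "spin": 0}
    - {"hand": 0, "slide": [5, -2, -1], "spin": 0}
    - {"hand": 0, "slide": [0, 0, 0], "spin": 0}

```text
time: 4.0
tool_pos: [0.5128, 0.0508, 0.1747]
tool_rot: [0.374, 1.541, 0.058]
contact_force: [-0.2, 0.4, -0.5]
opening: 0.0457
```

```bash
python3 -c "
from h import *
goto(.511,.050,.170)"
```

```text
t 4.0 pos [0.5128 0.0508 0.1747] x [ 0.03   0.002 -1.   ] y [0.311 0.951 0.011] yang 71.9 q [-0.05  0.32  1.61  0.    1.18 -1.31] F [-0.2  0.4 -0.5] M [-0.043 -0.003  0.004] op 0.0457
slide mm [ 4.6 -1.4 -1.6]
```

send_rows:
  motion:
    - {"hand": 0, "slide": [3, -1, -1], "spin": 0}
    - {"hand": -1, "slide": [0, 0, 0], "spin": 0}
    - {"hand": -1, "slide": [0, 0, 0], "spin": 0}
    - {"hand": -1, "slide": [0, 0, 0], "spin": 0}
    - {"hand": -1, "slide": [0, 0, 0], "spin": 0}
    - {"hand": -1, "slide": [0, 0, 0], "spin": 0}
  grip_force: 30

```text
time: 4.6
tool_pos: [0.5125, 0.05, 0.1732]
tool_rot: [0.365, 1.538, 0.048]
contact_force: [0.5, 0.0, -0.1]
opening: 0.0105
```

```bash
python3 -c "
from h import *
goto(.511,.050,.170)"
```

```text
t 4.6 pos [0.5125 0.05   0.1732] x [ 0.033  0.002 -0.999] y [0.311 0.95  0.012] yang 71.9 q [-0.05  0.32  1.62  0.    1.17 -1.31] F [ 0.5  0.  -0.1] M [0.026 0.005 0.006] op 0.0105
slide mm [ 3.2 -0.5 -1.5]
```

```bash
python3 look.py w3 2>/dev/null
```

```text
t 4.6 pos [0.5125 0.05   0.1732] x [ 0.033  0.002 -0.999] y [0.311 0.95  0.012] yang 71.9 q [-0.05  0.32  1.62  0.    1.17 -1.31] F [ 0.5  0.  -0.1] M [0.026 0.005 0.006] op 0.0105
bar {'n': 1912, 'mean': array([0.499 , 0.0543], dtype=float32), 'rect': array([0.5111, 0.0501]), 'wh': array([0.0131, 0.0555]), 'ang': -17.6, 'z': array([0.1801, 0.2038, 0.2053])}
bartop {'n': 1640, 'mean': array([0.5013, 0.0535], dtype=float32), 'rect': array([0.5111, 0.0501]), 'wh': array([0.0131, 0.0555]), 'ang': -17.7, 'z': array([0.2024, 0.2039, 0.2057])}
key {'n': 353, 'mean': array([0.4091, 0.1377], dtype=float32), 'rect': array([0.4094, 0.1377]), 'wh': array([0.022 , 0.0059]), 'ang': 71.0, 'z': array([0.1675, 0.1697, 0.1708])}
index 0 is out of bounds for axis 0 with size 0
```

View pics/w3.png

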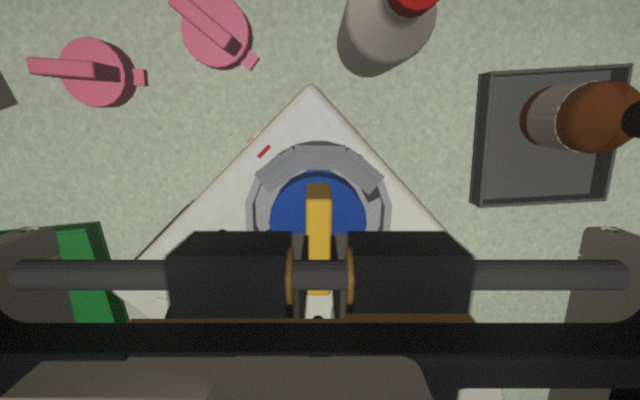

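The fingers are on the bar, but the tool has leaned about 1.9° during the slow descent. I'll open, rise slowly to undo the lean, and come back down in one quick row.

send_rows:
  motion:
    - {"hand": -0.3, "slide": [0, 0, 0], "spin": 0}
    - {"hand": -0.3, "slide": [0, 0, 0], "spin": 0}
    - {"hand": -0.3, "slide": [0, 0, 0], "spin": 0}
    - {"hand": -0.3, "slide": [-4, 0, 0], "spin": 0}
    - {"hand": -0.3, "slide": [-4, 0, 0], "spin": 0}
    - {"hand": -0.3, "slide": [-4, 0, 0], "spin": 0}
    - {"hand": -0.3, "slide": [-4, 0, 0], "spin": 0}

```text
time: 5.35
tool_pos: [0.5118, 0.05, 0.1902]
tool_rot: [0.368, 1.538, 0.051]
contact_force: [-0.2, -1.0, -0.5]
opening: 0.0319
```

```bash
python3 -c "
from h import *
goto(.511,.050,.170)"
```

```text
t 5.35 pos [0.5118 0.05   0.1902] x [ 0.032  0.002 -0.999] y [0.311 0.95  0.012] yang 71.9 q [-0.05  0.3   1.59  0.    1.22 -1.31] F [-0.2 -1.  -0.5] M [ 0.03   0.059 -0.032] op 0.0319
slide mm [20.1 -0.5 -1.3]
```

send_rows:
  motion:
    - {"hand": -0.3, "slide": [-30, 0, 0], "spin": 0}
    - {"hand": -0.3, "slide": [0, 0, 0], "spin": 0}

```text
time: 5.55
tool_pos: [0.511, 0.0499, 0.222]
tool_rot: [0.365, 1.538, 0.049]
contact_force: [0.1, -0.1, 0.2]
opening: 0.032
```

```bash
python3 -c "
from h import *
goto(.511,.050,.170)"
```

```text
t 5.55 pos [0.511  0.0499 0.222 ] x [ 0.033  0.002 -0.999] y [0.311 0.95  0.012] yang 71.9 q [-0.05  0.28  1.54  0.    1.29 -1.31] F [ 0.1 -0.1  0.2] M [ 0.025 -0.031  0.   ] op 0.032
slide mm [52.  -0.6 -1.7]
```

send_rows:
  motion:
    - {"hand": -0.3, "slide": [48, 0, -1], "spin": 0}
    - {"hand": -0.3, "slide": [0, 0, 0], "spin": 0}

```text
time: 5.75
tool_pos: [0.5123, 0.0503, 0.1745]
tool_rot: [0.356, 1.534, 0.04]
contact_force: [-1.2, 0.1, -1.5]
opening: 0.0322
```

```bash
python3 -c "
from h import *
goto(.511,.050,.170)"
```

```text
t 5.75 pos [0.5123 0.0503 0.1745] x [ 0.037  0.001 -0.999] y [0.311 0.95  0.013] yang 71.9 q [-0.05  0.32  1.62  0.    1.17 -1.31] F [-1.2  0.1 -1.5] M [ 0.029 -0.006 -0.049] op 0.0322
slide mm [ 4.5 -0.8 -1.3]
```

send_rows:
  motion:
    - {"hand": -1, "slide": [3, 0, 0], "spin": 0}
    - {"hand": -1, "slide": [0, 0, 0], "spin": 0}
    - {"hand": -1, "slide": [0, 0, 0], "spin": 0}
    - {"hand": -1, "slide": [0, 0, 0], "spin": 0}
    - {"hand": -1, "slide": [0, 0, 0], "spin": -0.1}
    - {"hand": -1, "slide": [0, 0, 0], "spin": -0.14}
    - {"hand": -1, "slide": [0, 0, 0], "spin": 0}

```text
time: 6.45
tool_pos: [0.5157, 0.0501, 0.1779]
tool_rot: [0.091, 1.526, 0.022]
contact_force: [-0.0, 0.9, 0.6]
opening: 0.0004
```

```bash
python3 -c "
from h import *
goto(.511,.050,.173)"
```

```text
t 6.45 pos [0.5157 0.0501 0.1779] x [ 0.045  0.001 -0.999] y [0.069 0.998 0.004] yang 86.1 q [-0.05  0.32  1.61  0.    1.17 -1.56] F [-0.   0.9  0.6] M [0.007 0.02  0.012] op 0.0004
slide mm [ 4.7 -0.5 -4.9]
```

```bash
python3 look.py w4 2>/dev/null; python3 - <<'E'
from h import *
p,T=shot('scene');cv2.imwrite('pics/s4.png',cv2.resize(p['pixels'][120:270,240:440],(800,600),interpolation=cv2.INTER_CUBIC))
E
```

```text
t 6.45 pos [0.5157 0.0501 0.1779] x [ 0.045  0.001 -0.999] y [0.069 0.998 0.004] yang 86.1 q [-0.05  0.32  1.61  0.    1.17 -1.56] F [-0.   0.9  0.6] M [0.007 0.02  0.012] op 0.0004
bar {'n': 1546, 'mean': array([0.4942, 0.0546], dtype=float32), 'rect': array([0.5013, 0.0533]), 'wh': array([0.0135, 0.0349]), 'ang': -23.9, 'z': array([0.1761, 0.2035, 0.205 ])}
bartop {'n': 1174, 'mean': array([0.4956, 0.0548], dtype=float32), 'rect': array([0.4969, 0.0548]), 'wh': array([0.0135, 0.0256]), 'ang': -22.1, 'z': array([0.2015, 0.2038, 0.2052])}
key {'n': 4050, 'mean': array([0.4852, 0.0285], dtype=float32), 'rect': array([0.4868, 0.0397]), 'wh': array([0.0506, 0.2964]), 'ang': -53.7, 'z': array([0.1679, 0.1708, 0.2005])}
keytop {'n': 307, 'mean': array([ 0.5516, -0.085 ], dtype=float32), 'rect': array([ 0.5518, -0.0845]), 'wh': array([0.0176, 0.0081]), 'ang': 75.9, 'z': array([0.1983, 0.2011, 0.2027])}
```

View pics/w4.png

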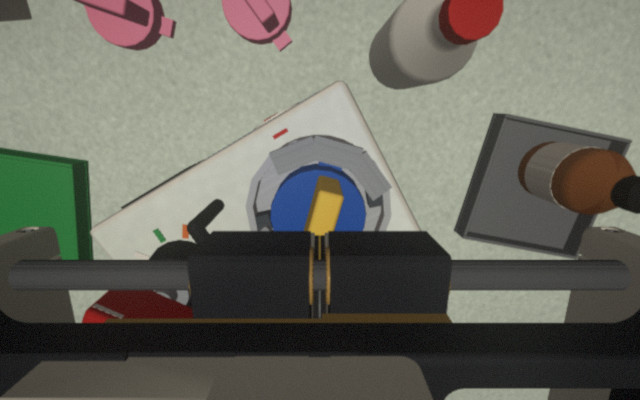

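View pics/s4.png

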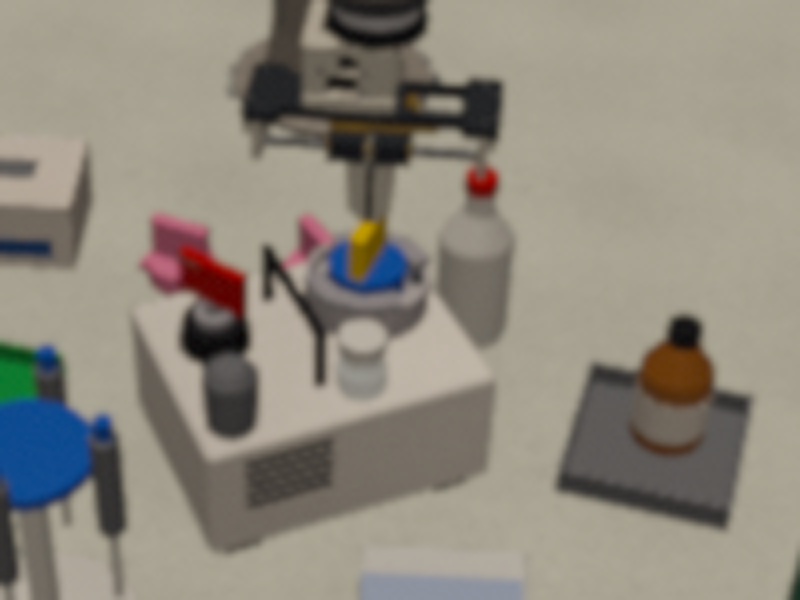

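```bash
python3 - <<'E'
from h import *
s,T0=tool()
for n in ['scene','top']:
    p,T=shot(n);W=cloud(p,T)
    Ti=np.linalg.inv(T)
    for d in [0,-.019,-.05]:
        q=Ti@np.append(s['tool_pos']+T0[:3,0]*d,1);print(n,d,np.round([p['fx']*q[0]/q[2]+p['cx'],p['fy']*q[1]/q[2]+p['cy']],1))
    if n=='scene':
        for v in range(160,192,2): print(v,[np.round(W[v,u],3).tolist() for u in (328,331,334)], p['pixels'][v,331].tolist())
    else: cv2.imwrite('pics/t5.png',cv2.resize(p['pixels'][130:280,270:420],(600,600),interpolation=3))
    near=(abs(W[...,0]-.53)<.16)&(abs(W[...,1])<.17)
    if n=='scene': print('bar',barfit(W,colmask(p,'yellow')&near,.165,.23))
E
```

```text
t 6.55 pos [0.5157 0.0502 0.1777] x [ 0.045  0.001 -0.999] y [0.074 0.997 0.004] yang 85.8 q [-0.05  0.32  1.61  0.    1.17 -1.55] F [ 0.8 -1.  -0.1] M [0.034 0.029 0.005] op 0.0003
scene 0 [331.4 182.1]
scene -0.019 [331.6 177.1]
scene -0.05 [331.9 168.9]
160 [[0.547, 0.038, 0.285], [0.524, 0.047, 0.268], [0.548, 0.056, 0.286]] [61, 70, 76]
162 [[0.521, 0.038, 0.258], [0.524, 0.047, 0.261], [0.525, 0.056, 0.262]] [69, 78, 83]
164 [[0.52, 0.038, 0.25], [0.521, 0.047, 0.252], [0.524, 0.056, 0.254]] [66, 74, 80]
166 [[0.517, 0.038, 0.241], [0.525, 0.047, 0.247], [0.525, 0.056, 0.247]] [63, 72, 78]
168 [[0.523, 0.038, 0.238], [0.521, 0.047, 0.237], [0.526, 0.057, 0.24]] [61, 70, 73]
170 [[0.526, 0.039, 0.232], [0.522, 0.048, 0.229], [0.524, 0.057, 0.232]] [60, 68, 73]
172 [[0.525, 0.039, 0.224], [0.523, 0.048, 0.223], [0.527, 0.057, 0.227]] [61, 69, 73]
174 [[0.237, 0.032, -0.003], [0.522, 0.048, 0.215], [0.526, 0.057, 0.218]] [57, 85, 101]
176 [[0.251, 0.033, -0.002], [0.518, 0.048, 0.204], [0.512, 0.057, 0.2]] [0, 144, 178]
178 [[0.529, 0.039, 0.203], [0.524, 0.048, 0.2], [0.513, 0.058, 0.192]] [0, 146, 180]
180 [[0.541, 0.04, 0.205], [0.536, 0.049, 0.202], [0.508, 0.058, 0.181]] [0, 114, 145]
182 [[0.539, 0.04, 0.196], [0.538, 0.049, 0.196], [0.509, 0.058, 0.173]] [0, 83, 107]
184 [[0.533, 0.04, 0.183], [0.533, 0.049, 0.184], [0.505, 0.058, 0.162]] [0, 84, 109]
186 [[0.534, 0.04, 0.176], [0.534, 0.049, 0.177], [0.52, 0.059, 0.166]] [24, 83, 107]
188 [[0.537, 0.04, 0.171], [0.534, 0.05, 0.169], [0.527, 0.059, 0.163]] [88, 83, 95]
190 [[0.537, 0.04, 0.162], [0.535, 0.05, 0.161], [0.54, 0.059, 0.166]] [123, 74, 52]
bar {'n': 85, 'mean': array([0.5264, 0.0489], dtype=float32), 'rect': array([0.5197, 0.0487]), 'wh': array([0.0145, 0.0466]), 'ang': -25.6, 'z': array([0.1735, 0.194 , 0.2091])}
top 0 [313.3 193.1]
top -0.019 [313.2 192.5]
top -0.05 [312.8 191.7]
```

View pics/t5.png

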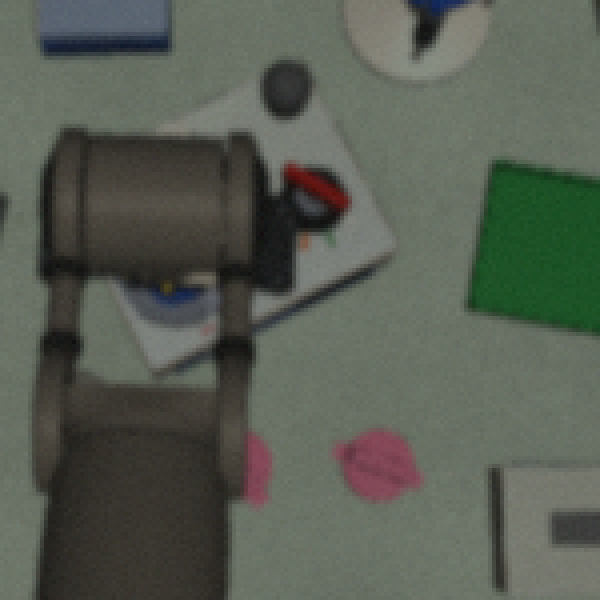

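```bash
python3 - <<'E'
from h import *
for n in ['w2','w3','w4']:
    p,T=pickle.load(open(n+'.pkl','rb'));z=p['range_z'];v,u=np.mgrid[:400,:640]
    X=np.stack([(u-p['cx'])/p['fx']*z,(v-p['cy'])/p['fy']*z,z,np.ones_like(z)],-1)
    P=(X@np.array(p['T_tool_cam']).T)[...,:3]*1000
    print(n)
    for vv in (225,232,235,245,255,265,275,285,295,305,312):
        print(vv,[(uu,np.round(P[vv,uu]).astype(int).tolist()) if z[vv,uu]>0 else (uu,None) for uu in ((255,265,318,370,382) if n=='w2' else (300,312,318,325,335))])
    c=cv2.resize(p['pixels'][180:330,220:420],(800,600),interpolation=3);cv2.imwrite(f'pics/{n}z.png',np.clip(c*1.8,0,255).astype(np.uint8))
E
```

```text
w2
225 [(255, [115, -63, 34]), (265, [85, -48, 24]), (318, [30, 0, 6]), (370, [118, 51, 35]), (382, [115, 63, 34])]
232 [(255, [113, -63, 41]), (265, [83, -48, 30]), (318, [31, 0, 12]), (370, [116, 51, 42]), (382, [115, 63, 41])]
235 [(255, [115, -64, 44]), (265, [-36, -27, -10]), (318, [30, 0, 14]), (370, [-35, 26, -10]), (382, [115, 64, 45])]
245 [(255, [-50, -29, -10]), (265, [-50, -25, -10]), (318, [30, 0, 21]), (370, [-46, 25, -9]), (382, [-50, 30, -10])]
255 [(255, [-62, -27, -11]), (265, [-58, -23, -9]), (318, [31, 0, 30]), (370, [-55, 24, -7]), (382, [-61, 28, -10])]
265 [(255, [-114, -16, -30]), (265, [-114, -13, -30]), (318, [-114, 0, -30]), (370, [-114, 14, -30]), (382, [-114, 17, -30])]
275 [(255, [-117, -16, -29]), (265, [-115, -13, -28]), (318, [-116, 0, -28]), (370, [-116, 13, -28]), (382, [-116, 17, -28])]
285 [(255, [-116, -16, -26]), (265, [-116, -13, -26]), (318, [-117, 0, -26]), (370, [-116, 13, -26]), (382, [-116, 17, -26])]
295 [(255, [-80, -24, -2]), (265, [-69, -22, 5]), (318, [104, -1, 105]), (370, [236, 75, 181]), (382, [-79, 25, -1])]
305 [(255, [-79, -24, 
[... 2065 characters left out ...]
 [-122, -4, -34]), (312, [-117, -1, -31]), (318, [-114, 0, -30]), (325, [-113, 2, -30]), (335, [-122, 4, -34])]
275 [(300, [-123, -4, -32]), (312, [-119, -1, -30]), (318, [-115, 0, -28]), (325, [-115, 2, -28]), (335, [-122, 4, -31])]
285 [(300, [-122, -4, -29]), (312, [-119, -1, -27]), (318, [-115, 0, -25]), (325, [-116, 2, -26]), (335, [-122, 4, -29])]
295 [(300, [-122, -4, -26]), (312, [-120, -1, -25]), (318, [-79, 0, -1]), (325, [-78, 3, 0]), (335, [-123, 4, -27])]
305 [(300, [-123, -4, -24]), (312, [-95, -2, -6]), (318, [-79, 0, 3]), (325, [-79, 3, 3]), (335, [-122, 4, -24])]
312 [(300, [-122, -4, -21]), (312, [-95, -2, -4]), (318, [-78, 0, 7]), (325, [-80, 3, 6]), (335, [-123, 4, -22])]
```

View pics/w3z.png

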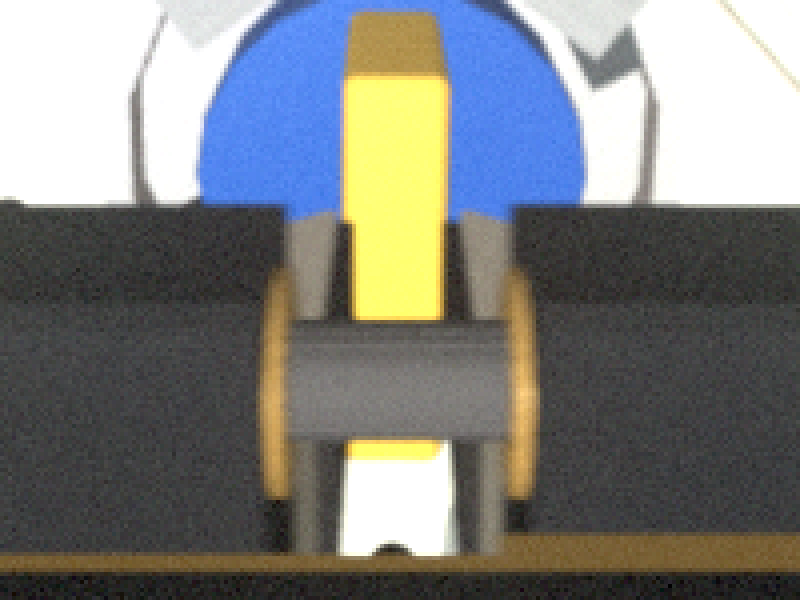

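View pics/w4z.png

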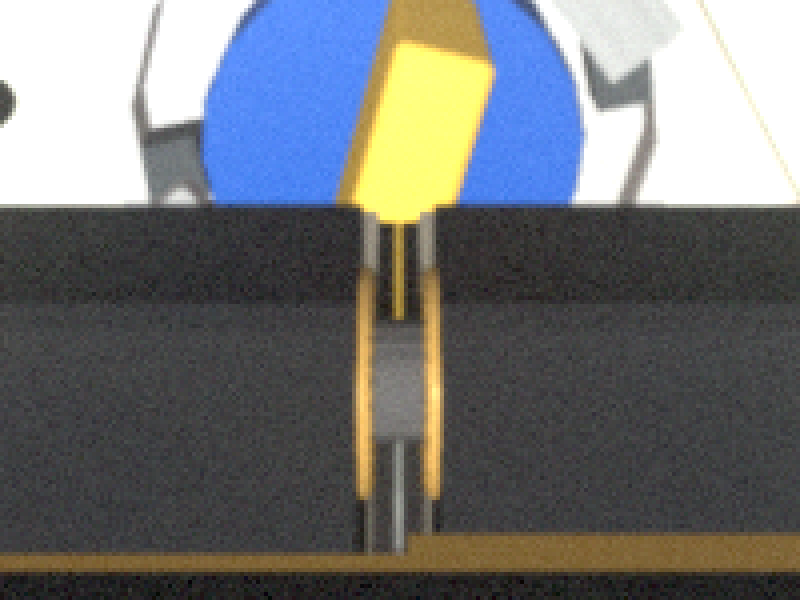

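In w3 and w4 the fingers' front faces end about 34 mm behind the reported TCP. In the scene view the tips end at z ≈ 0.21, above the bar top (0.204), so the jaws closed over the bar and the cap hasn't moved. I'll treat the real fingertips as about 33 mm above the reported TCP. Next I'll go up, open, and test which moves change the lean.

send_rows:
  motion:
    - {"hand": -0.2, "slide": [-30, 0, 0], "spin": 0}
    - {"hand": -0.2, "slide": [-30, 0, 0], "spin": 0}
    - {"hand": -0.2, "slide": [0, 0, 0], "spin": 0.12}
    - {"hand": -0.2, "slide": [0, 0, 0], "spin": 0.12}

```text
time: 7.05
tool_pos: [0.5122, 0.0501, 0.2392]
tool_rot: [0.356, 1.529, 0.028]
contact_force: [-0.0, -0.6, -0.0]
opening: 0.0281
```

```bash
python3 look.py w5 2>/dev/null
```

```text
t 7.05 pos [0.5122 0.0501 0.2392] x [ 0.042  0.001 -0.999] y [0.322 0.947 0.015] yang 71.2 q [-0.05  0.26  1.51  0.    1.33 -1.3 ] F [-0.  -0.6 -0. ] M [ 0.041  0.011 -0.038] op 0.0281
bar {'n': 1390, 'mean': array([0.5082, 0.0512], dtype=float32), 'rect': array([0.5111, 0.0499]), 'wh': array([0.0134, 0.0549]), 'ang': -19.4, 'z': array([0.1908, 0.2039, 0.2049])}
bartop {'n': 1295, 'mean': array([0.5099, 0.0506], dtype=float32), 'rect': array([0.5111, 0.0499]), 'wh': array([0.0134, 0.0549]), 'ang': -19.4, 'z': array([0.2027, 0.2039, 0.2049])}
key {'n': 1203, 'mean': array([0.401 , 0.1424], dtype=float32), 'rect': array([0.4016, 0.1421]), 'wh': array([0.0279, 0.0233]), 'ang': 86.4, 'z': array([0.1686, 0.1698, 0.1711])}
index 0 is out of bounds for axis 0 with size 0
```

send_rows:
  motion:
    - {"hand": -0.2, "slide": [0, 0, -40], "spin": 0}

```text
time: 7.2
tool_pos: [0.4772, 0.0622, 0.2375]
tool_rot: [0.352, 1.526, 0.016]
contact_force: [-0.1, 0.5, 0.4]
opening: 0.0359
```

send_rows:
  motion:
    - {"hand": -0.2, "slide": [0, 0, 40], "spin": 0}

```text
time: 7.3
tool_pos: [0.4999, 0.0521, 0.2343]
tool_rot: [0.463, 1.547, 0.13]
contact_force: [1.1, 0.0, -0.7]
opening: 0.036
```

View pics/w5.png

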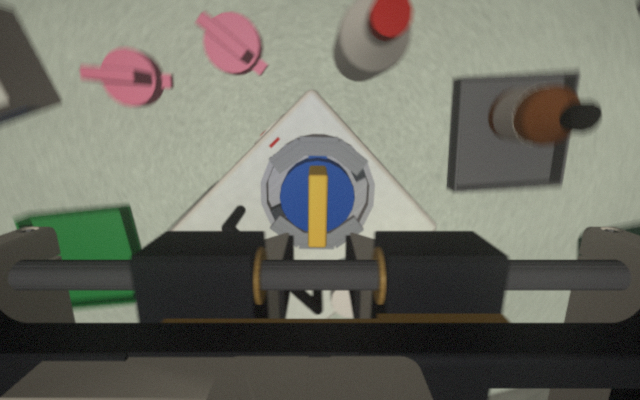

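send_rows:
  motion:
    - {"hand": -0.2, "slide": [0, 0, 12], "spin": 0}

```text
time: 7.4
tool_pos: [0.5119, 0.0475, 0.2342]
tool_rot: [0.438, 1.546, 0.106]
contact_force: [0.7, -0.6, 0.3]
opening: 0.0368
```

send_rows:
  motion:
    - {"hand": -0.2, "slide": [0, 0, 0], "spin": 0}

```text
time: 7.5
tool_pos: [0.5118, 0.0473, 0.2335]
tool_rot: [0.448, 1.548, 0.117]
contact_force: [-0.6, 0.1, 0.1]
opening: 0.0369
```

```bash
python3 -c "
from h import *
goto(.511,.050,.205)"
```

```text
t 7.5 pos [0.5118 0.0473 0.2335] x [ 0.023  0.003 -1.   ] y [0.326 0.945 0.01 ] yang 71.0 q [-0.06  0.28  1.5   0.    1.34 -1.3 ] F [-0.6  0.1  0.1] M [0.01  0.024 0.044] op 0.0369
slide mm [28.5  2.  -2.3]
```

The in/out jog halves the lean, so I'll do it once more and then descend in a few large rows.

send_rows:
  motion:
    - {"hand": -0.2, "slide": [0, 0, -40], "spin": 0}
    - {"hand": -0.2, "slide": [0, 0, 40], "spin": 0}
    - {"hand": -0.2, "slide": [0, 3, 9], "spin": 0}
    - {"hand": -0.2, "slide": [0, 0, 0], "spin": 0}

```text
time: 7.9
tool_pos: [0.51, 0.0487, 0.2276]
tool_rot: [1.277, 1.565, 0.947]
contact_force: [0.5, -0.6, -0.5]
opening: 0.0366
```

```bash
python3 -c "
from h import *
goto(.511,.050,.205)"
```

```text
t 7.9 pos [0.51   0.0487 0.2276] x [ 0.003  0.004 -1.   ] y [0.324 0.946 0.005] yang 71.1 q [-0.06  0.29  1.5   0.    1.35 -1.3 ] F [ 0.5 -0.6 -0.5] M [-0.013 -0.019  0.099] op 0.0366
slide mm [22.6  1.4  0.5]
```

send_rows:
  motion:
    - {"hand": -0.2, "slide": [49, 1, 0], "spin": 0}
    - {"hand": -0.2, "slide": [0, 0, 0], "spin": 0}

```text
time: 8.1
tool_pos: [0.5115, 0.0501, 0.1789]
tool_rot: [0.879, 1.563, 0.55]
contact_force: [-0.2, -0.1, -0.1]
opening: 0.0371
```

```bash
python3 -c "
from h import *
goto(.511,.050,.140)"
```

```text
t 8.1 pos [0.5115 0.0501 0.1789] x [ 0.007  0.004 -1.   ] y [0.323 0.946 0.006] yang 71.1 q [-0.05  0.33  1.58  0.    1.22 -1.3 ] F [-0.2 -0.1 -0.1] M [-0.023  0.048 -0.028] op 0.0371
slide mm [38.9 -0.5 -0.6]
```

send_rows:
  motion:
    - {"hand": -0.2, "slide": [20, 0, -1], "spin": 0}

```text
time: 8.2
tool_pos: [0.5136, 0.0505, 0.1625]
tool_rot: [0.582, 1.556, 0.253]
contact_force: [0.5, -0.8, -0.4]
opening: 0.0369
```

send_rows:
  motion:
    - {"hand": -0.2, "slide": [17, 0, 0], "spin": 0}

```text
time: 8.3
tool_pos: [0.5145, 0.0507, 0.1466]
tool_rot: [0.556, 1.555, 0.227]
contact_force: [0.2, 0.3, 0.0]
opening: 0.0364
```

send_rows:
  motion:
    - {"hand": -0.2, "slide": [0, 0, 0], "spin": 0}

```text
time: 8.4
tool_pos: [0.5145, 0.0508, 0.147]
tool_rot: [0.565, 1.555, 0.237]
contact_force: [0.2, -0.3, 0.1]
opening: 0.0366
```

```bash
python3 look.py w6 2>/dev/null;python3 - <<'E'
from h import *
goto(.511,.050,.140)
p,T=pickle.load(open('w6.pkl','rb'))
c=cv2.resize(p['pixels'][150:330,200:440],(800,600),interpolation=3);cv2.imwrite(f'pics/w6z.png',np.clip(c*1.8,0,255).astype(np.uint8))
p,T=shot('scene');cv2.imwrite('pics/s6.png',cv2.resize(p['pixels'][120:270,240:440],(800,600),interpolation=cv2.INTER_CUBIC))
E
```

```text
t 8.4 pos [0.5145 0.0508 0.147 ] x [ 0.015  0.004 -1.   ] y [0.322 0.947 0.008] yang 71.2 q [-0.05  0.36  1.63  0.    1.13 -1.3 ] F [ 0.2 -0.3  0.1] M [-0.001  0.018  0.012] op 0.0366
bar {'n': 2829, 'mean': array([0.5037, 0.0526], dtype=float32), 'rect': array([0.5106, 0.0502]), 'wh': array([0.0135, 0.0548]), 'ang': -18.9, 'z': array([0.1819, 0.2037, 0.2047])}
bartop {'n': 2465, 'mean': array([0.5064, 0.0517], dtype=float32), 'rect': array([0.5106, 0.0502]), 'wh': array([0.0135, 0.0548]), 'ang': -18.9, 'z': array([0.2023, 0.2038, 0.2048])}
index 0 is out of bounds for axis 0 with size 0
t 8.45 pos [0.5154 0.0508 0.1482] x [ 0.017  0.004 -1.   ] y [0.322 0.947 0.009] yang 71.2 q [-0.05  0.36  1.63  0.    1.13 -1.3 ] F [-0.1  0.8  1.4] M [-0.017 -0.03  -0.02 ] op 0.0365
slide mm [ 8.1 -2.2 -4. ]
```

View pics/w6z.png

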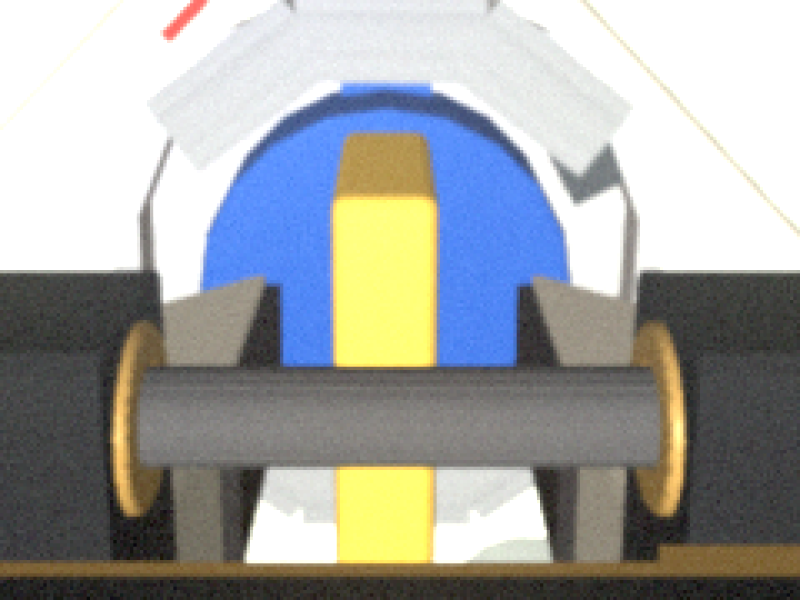

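View pics/s6.png

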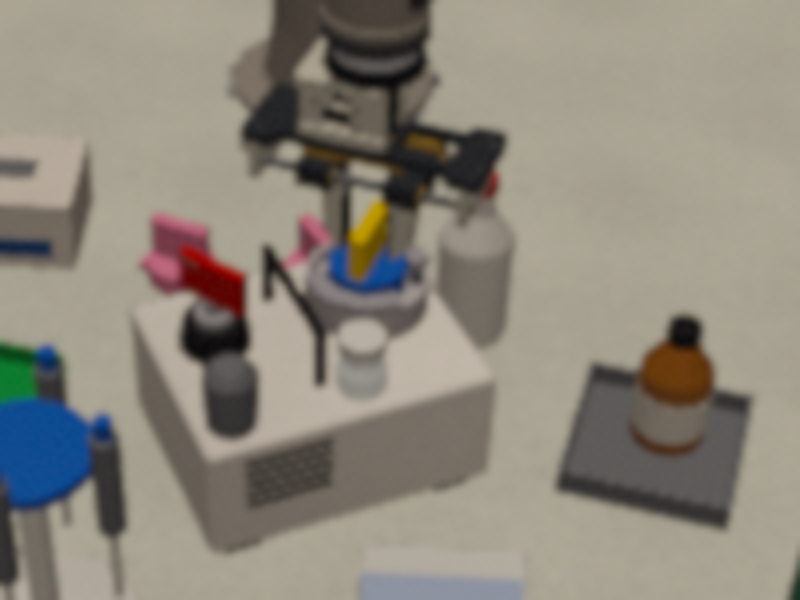

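Fingertips now straddle the bar with no contact, at tip z ≈ 0.18. I'll centre, go down a little, and close.

send_rows:
  motion:
    - {"hand": -0.2, "slide": [7, -2, -4], "spin": 0}
    - {"hand": -1, "slide": [0, 0, 0], "spin": 0}
    - {"hand": -1, "slide": [0, 0, 0], "spin": 0}
    - {"hand": -1, "slide": [0, 0, 0], "spin": 0}
    - {"hand": -1, "slide": [0, 0, 0], "spin": 0}
    - {"hand": -1, "slide": [0, 0, 0], "spin": 0}

```text
time: 9.1
tool_pos: [0.5135, 0.0498, 0.1459]
tool_rot: [0.432, 1.545, 0.104]
contact_force: [0.1, 0.5, -1.4]
opening: 0.0137
```

```bash
python3 -c "
from h import *
goto(.511,.050,.140)"
```

```text
t 9.1 pos [0.5135 0.0498 0.1459] x [ 0.026  0.003 -1.   ] y [0.322 0.947 0.011] yang 71.2 q [-0.05  0.35  1.65  0.    1.11 -1.3 ] F [ 0.1  0.5 -1.4] M [-0.037  0.027 -0.065] op 0.0137
slide mm [ 5.8 -0.7 -2.5]
```

Opening is 13.7 mm, so the bar is held. Now the anticlockwise twist.

send_rows:
  motion:
    - {"hand": -1, "slide": [0, 0, 0], "spin": -0.08}
    - {"hand": -1, "slide": [0, 0, 0], "spin": -0.12}

```text
time: 9.3
tool_pos: [0.5129, 0.05, 0.1457]
tool_rot: [0.249, 1.546, 0.126]
contact_force: [-1.1, -0.1, 1.6]
opening: 0.0138
```

```bash
python3 -c "
from h import *
tool()"
```

```text
t 9.3 pos [0.5129 0.05   0.1457] x [ 0.025  0.003 -1.   ] y [0.123 0.992 0.006] yang 82.9 q [-0.05  0.35  1.65  0.    1.11 -1.5 ] F [-1.1 -0.1  1.6] M [-0.001  0.277  0.009] op 0.0138
```

send_rows:
  motion:
    - {"hand": -1, "slide": [0, 0, 0], "spin": -0.13}
    - {"hand": -1, "slide": [0, 0, 0], "spin": -0.13}
    - {"hand": -1, "slide": [0, 0, 0], "spin": -0.13}
    - {"hand": -1, "slide": [0, 0, 0], "spin": -0.13}

```text
time: 9.7
tool_pos: [0.5136, 0.0508, 0.1459]
tool_rot: [-0.234, 1.545, 0.184]
contact_force: [0.9, 0.5, 0.3]
opening: 0.0139
```

```bash
python3 -c "
from h import *
tool()"
```

```text
t 9.7 pos [0.5136 0.0508 0.1459] x [ 0.026  0.005 -1.   ] y [-0.406  0.914 -0.006] yang 113.9 q [-0.05  0.35  1.65  0.01  1.11 -2.05] F [0.9 0.5 0.3] M [ 0.214 -0.087 -0.042] op 0.0139
```

send_rows:
  motion:
    - {"hand": -1, "slide": [0, 0, 0], "spin": -0.13}
    - {"hand": -1, "slide": [0, 0, 0], "spin": -0.13}
    - {"hand": -1, "slide": [0, 0, 0], "spin": -0.13}
    - {"hand": -1, "slide": [0, 0, 0], "spin": -0.13}
    - {"hand": -1, "slide": [0, 0, 0], "spin": -0.13}
    - {"hand": -1, "slide": [0, 0, 0], "spin": -0.13}
    - {"hand": -1, "slide": [0, 0, 0], "spin": 0}

```text
time: 10.4
tool_pos: [0.5143, 0.052, 0.1464]
tool_rot: [-0.964, 1.543, 0.268]
contact_force: [-0.6, -0.7, -0.4]
opening: 0.014
```

```bash
python3 look.py w7 2>/dev/null
```

```text
t 10.4 pos [0.5143 0.052  0.1464] x [ 0.027  0.007 -1.   ] y [-0.943  0.333 -0.023] yang 160.6 q [-0.05  0.35  1.65  0.01  1.12 -2.86] F [-0.6 -0.7 -0.4] M [-0.047  0.26  -0.002] op 0.014
bar {'n': 2829, 'mean': array([0.51  , 0.0422], dtype=float32), 'rect': array([0.5132, 0.0491]), 'wh': array([0.0532, 0.0159]), 'ang': 70.8, 'z': array([0.1803, 0.2044, 0.2056])}
bartop {'n': 2409, 'mean': array([0.511 , 0.0452], dtype=float32), 'rect': array([0.5126, 0.0494]), 'wh': array([0.0531, 0.0146]), 'ang': 70.5, 'z': array([0.2029, 0.2045, 0.2056])}
key {'n': 9674, 'mean': array([ 0.5511, -0.0454], dtype=float32), 'rect': array([0.491 , 0.0388]), 'wh': array([0.0574, 0.2807]), 'ang': 129.4, 'z': array([0.1685, 0.1935, 0.2025])}
keytop {'n': 4451, 'mean': array([ 0.5686, -0.0614], dtype=float32), 'rect': array([ 0.5698, -0.0616]), 'wh': array([0.049 , 0.0134]), 'ang': 56.9, 'z': array([0.1973, 0.2015, 0.2028])}
```

View pics/w7.png

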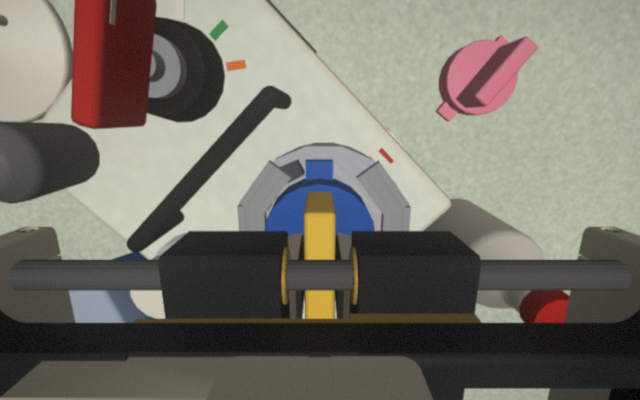

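The bar turned with the tool (70.8°, a turn of about 89°) and the lug shows in the open gap at (320,168). Lifting straight up.

send_rows:
  motion:
    - {"hand": -1, "slide": [-6, 0, 0], "spin": 0}
    - {"hand": -1, "slide": [-8, 0, 0], "spin": 0}
    - {"hand": -1, "slide": [-10, 0, 0], "spin": 0}

```text
time: 10.75
tool_pos: [0.5127, 0.0519, 0.1704]
tool_rot: [-0.902, 1.546, 0.319]
contact_force: [-0.5, -0.3, -1.7]
opening: 0.0137
```

```bash
python3 look.py w8 2>/dev/null
```

```text
t 10.75 pos [0.5127 0.0519 0.1704] x [ 0.023  0.008 -1.   ] y [-0.939  0.343 -0.019] yang 160.0 q [-0.05  0.33  1.61  0.01  1.18 -2.85] F [-0.5 -0.3 -1.7] M [ 0.006  0.102 -0.017] op 0.0137
bar {'n': 2801, 'mean': array([0.5086, 0.0423], dtype=float32), 'rect': array([0.5118, 0.0489]), 'wh': array([0.053 , 0.0159]), 'ang': 70.3, 'z': array([0.204 , 0.2283, 0.2294])}
bartop {'n': 2732, 'mean': array([0.5087, 0.0427], dtype=float32), 'rect': array([0.5118, 0.049 ]), 'wh': array([0.0529, 0.0159]), 'ang': 70.2, 'z': array([0.2091, 0.2284, 0.2295])}
key {'n': 6863, 'mean': array([ 0.5399, -0.0327], dtype=float32), 'rect': array([0.4892, 0.0434]), 'wh': array([0.0581, 0.2975]), 'ang': 127.9, 'z': array([0.1694, 0.1979, 0.2027])}
keytop {'n': 3592, 'mean': array([ 0.5669, -0.0649], dtype=float32), 'rect': array([ 0.5676, -0.0653]), 'wh': array([0.0578, 0.0127]), 'ang': 57.6, 'z': array([0.1981, 0.2016, 0.2029])}
```

send_rows:
  motion:
    - {"hand": -1, "slide": [-20, 0, 0], "spin": 0}
    - {"hand": -1, "slide": [-15, 0, 0], "spin": 0.13}
    - {"hand": -1, "slide": [-15, 0, 0], "spin": 0.13}
    - {"hand": -1, "slide": [-15, 0, 0], "spin": 0.13}
    - {"hand": -1, "slide": [-15, 0, 0], "spin": 0.13}
    - {"hand": -1, "slide": [-10, 0, 0], "spin": 0.13}
    - {"hand": -1, "slide": [0, 0, 0], "spin": 0.13}
    - {"hand": -1, "slide": [0, 0, 0], "spin": 0.13}

```text
time: 11.6
tool_pos: [0.5123, 0.0514, 0.2715]
tool_rot: [-0.06, 1.535, 0.211]
contact_force: [-0.3, -0.0, -0.7]
opening: 0.0139
```

```bash
python3 -c "
from h import *
goto(.533,-.25,.26)"
```

```text
t 11.6 pos [0.5123 0.0514 0.2715] x [ 0.035  0.007 -0.999] y [-0.267  0.964 -0.002] yang 105.5 q [-0.06  0.25  1.44  0.01  1.42 -1.9 ] F [-0.3 -0.  -0.7] M [ 0.084  0.059 -0.041] op 0.0139
slide mm [  10.  -295.9  -61.1]
```

send_rows:
  motion:
    - {"hand": -1, "slide": [0, -20, -4], "spin": 0}
    - {"hand": -1, "slide": [0, -38, -8], "spin": 0}
    - {"hand": -1, "slide": [0, -38, -8], "spin": 0}
    - {"hand": -1, "slide": [0, -38, -8], "spin": 0}
    - {"hand": -1, "slide": [0, -38, -8], "spin": 0}
    - {"hand": -1, "slide": [0, -38, -8], "spin": 0}
    - {"hand": -1, "slide": [0, -20, -4], "spin": 0}
    - {"hand": -1, "slide": [0, 0, 0], "spin": 0}

```text
time: 12.4
tool_pos: [0.5276, -0.191, 0.2748]
tool_rot: [-0.119, 1.528, 0.145]
contact_force: [0.8, 0.1, -1.8]
opening: 0.0138
```

```bash
python3 look.py w9 2>/dev/null; python3 - <<'E'
from h import *
p,T=pickle.load(open('w9.pkl','rb'));W=cloud(p,T)
m=colmask(p,'green')&(W[...,2]<.05)
print(barfit(W,m,-.01,.012),barfit(W,m,.018,.05))
p,T=shot('top');W=cloud(p,T);m=colmask(p,'green')&(W[...,2]<.05)&(abs(W[...,1]+.3)<.14)
print(barfit(W,m,-.01,.05))
E
```

```text
t 12.4 pos [ 0.5276 -0.191   0.2748] x [ 0.042  0.006 -0.999] y [-0.261  0.965 -0.005] yang 105.1 q [-0.5   0.34  1.31  0.03  1.46 -2.34] F [ 0.8  0.1 -1.8] M [ 0.094 -0.    -0.028] op 0.0138
index 0 is out of bounds for axis 0 with size 0
index 0 is out of bounds for axis 0 with size 0
{'n': 8835, 'mean': array([ 0.5353, -0.2931], dtype=float32), 'rect': array([ 0.5376, -0.2928]), 'wh': array([0.1326, 0.132 ]), 'ang': 58.9, 'z': array([0.0027, 0.0041, 0.0055])} {'n': 632, 'mean': array([ 0.5252, -0.2811], dtype=float32), 'rect': array([ 0.5353, -0.2919]), 'wh': array([0.1376, 0.1376]), 'ang': -6.3, 'z': array([0.0212, 0.0247, 0.0261])}
{'n': 529, 'mean': array([ 0.5066, -0.2816], dtype=float32), 'rect': array([ 0.513 , -0.2762]), 'wh': array([0.1153, 0.0904]), 'ang': 107.6, 'z': array([-0.0014,  0.0046,  0.012 ])}
```

View pics/w9.png

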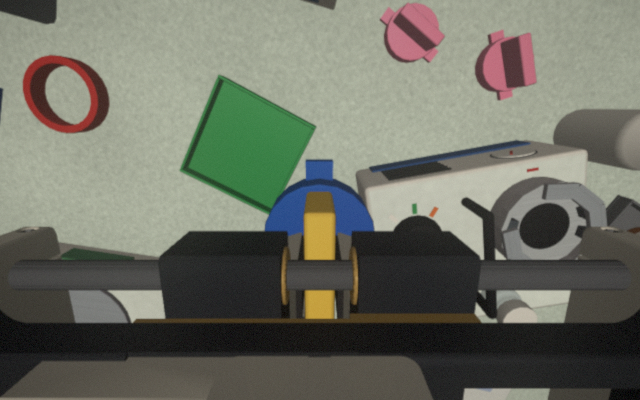

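The tray measures centre (0.536, -0.292) with its floor at 0.004, and the rim fit agrees. The cap hangs free. I'll move over the tray with a jog to straighten the tool.

send_rows:
  motion:
    - {"hand": -1, "slide": [0, -35, -6], "spin": 0}
    - {"hand": -1, "slide": [0, -35, -6], "spin": 0}
    - {"hand": -1, "slide": [0, 20, -30], "spin": 0}
    - {"hand": -1, "slide": [0, -28, 29], "spin": 0}
    - {"hand": -1, "slide": [0, -10, 5], "spin": 0}
    - {"hand": -1, "slide": [0, 0, 0], "spin": 0}

```text
time: 13.1
tool_pos: [0.532, -0.2595, 0.2629]
tool_rot: [0.925, 1.537, 1.2]
contact_force: [0.9, -0.0, -0.8]
opening: 0.0141
```

```bash
python3 -c "
from h import *
goto(.536,-.292,.26)"
```

```text
t 13.1 pos [ 0.532  -0.2595  0.2629] x [ 0.012  0.032 -0.999] y [-0.271  0.962  0.027] yang 105.8 q [-0.6   0.43  1.2   0.03  1.52 -2.45] F [ 0.9 -0.  -0.8] M [ 0.021 -0.034  0.001] op 0.0141
slide mm [  1.9 -32.4  -5. ]
```

send_rows:
  motion:
    - {"hand": -1, "slide": [0, -35, -5], "spin": 0}
    - {"hand": -1, "slide": [0, 35, 0], "spin": 0}
    - {"hand": -1, "slide": [0, 0, 0], "spin": 0}

```text
time: 13.4
tool_pos: [0.5296, -0.2584, 0.2623]
tool_rot: [0.917, 1.535, 1.195]
contact_force: [-0.6, -0.3, -0.2]
opening: 0.0137
```

```bash
python3 -c "
from h import *
goto(.536,-.292,.26)"
```

```text
t 13.4 pos [ 0.5296 -0.2584  0.2623] x [ 0.013  0.033 -0.999] y [-0.275  0.961  0.028] yang 106.0 q [-0.6   0.43  1.21  0.03  1.51 -2.46] F [-0.6 -0.3 -0.2] M [ 0.027  0.028 -0.017] op 0.0137
slide mm [  1.2 -34.1  -3.1]
```

send_rows:
  motion:
    - {"hand": -1, "slide": [0, -32, -4], "spin": 0}
    - {"hand": -1, "slide": [45, 0, 0], "spin": 0}
    - {"hand": -1, "slide": [45, 0, 0], "spin": 0}
    - {"hand": -1, "slide": [45, 0, 0], "spin": 0}
    - {"hand": -1, "slide": [0, 0, 0], "spin": 0}

```text
time: 13.9
tool_pos: [0.544, -0.2844, 0.1321]
tool_rot: [0.339, 1.534, 0.625]
contact_force: [-1.4, 0.9, -1.7]
opening: 0.0135
```

```bash
python3 -c "
from h import *
goto(.536,-.292,.06)"
```

```text
t 13.9 pos [ 0.544  -0.2844  0.1321] x [ 0.03   0.022 -0.999] y [-0.282  0.959  0.012] yang 106.4 q [-0.63  0.54  1.37  0.04  1.21 -2.5 ] F [-1.4  0.9 -1.7] M [ 0.054  0.085 -0.048] op 0.0135
slide mm [ 71.6  -5.9 -12.3]
```

send_rows:
  motion:
    - {"hand": -1, "slide": [40, -5, -9], "spin": 0}
    - {"hand": -1, "slide": [40, 0, -3], "spin": 0}
    - {"hand": -1, "slide": [0, 0, 0], "spin": 0}

```text
time: 14.2
tool_pos: [0.5424, -0.2924, 0.0593]
tool_rot: [0.018, 1.526, 0.308]
contact_force: [-1.0, 1.2, -1.6]
opening: 0.0138
```

```bash
python3 look.py wa 2>/dev/null; python3 -c "
from h import *
goto(.536,-.292,.012)"
```

```text
t 14.2 pos [ 0.5424 -0.2924  0.0593] x [ 0.042  0.013 -0.999] y [-0.286  0.958  0.001] yang 106.6 q [-0.64  0.62  1.47  0.04  1.03 -2.52] F [-1.   1.2 -1.6] M [0.032 0.061 0.02 ] op 0.0138
index 0 is out of bounds for axis 0 with size 0
index 0 is out of bounds for axis 0 with size 0
t 14.25 pos [ 0.5443 -0.2936  0.0625] x [ 0.047  0.01  -0.999] y [-0.286  0.958 -0.004] yang 106.6 q [-0.64  0.61  1.46  0.04  1.04 -2.52] F [ 0.5  0.2 -1. ] M [ 0.05   0.026 -0.034] op 0.0139
slide mm [50.1  4.1 -9.8]
```

View pics/wa.png

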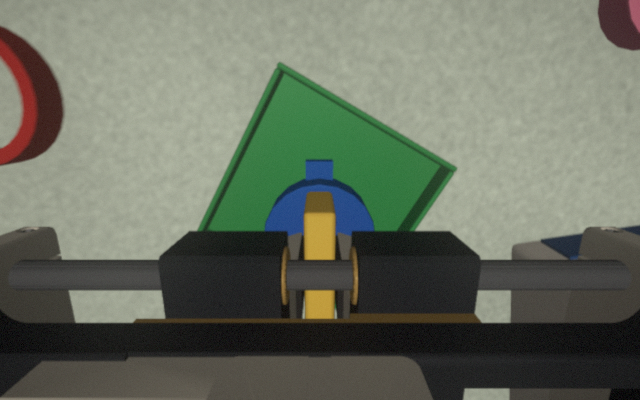

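send_rows:
  motion:
    - {"hand": -1, "slide": [0, 32, -26], "spin": 0}
    - {"hand": -1, "slide": [0, -32, 24], "spin": 0}
    - {"hand": -1, "slide": [0, -4, 4], "spin": 0}
    - {"hand": -1, "slide": [0, 0, 0], "spin": 0}

```text
time: 14.65
tool_pos: [0.5265, -0.2787, 0.0602]
tool_rot: [0.931, 1.533, 1.222]
contact_force: [0.3, 0.3, -1.3]
opening: 0.014
```

```bash
python3 -c "
from h import *
goto(.536,-.292,.012)"
```

```text
t 14.65 pos [ 0.5265 -0.2787  0.0602] x [ 0.013  0.036 -0.999] y [-0.288  0.957  0.031] yang 106.7 q [-0.64  0.6   1.49  0.04  1.06 -2.52] F [ 0.3  0.3 -1.3] M [0.038 0.073 0.036] op 0.014
slide mm [ 47.8 -16.9   4.2]
```

send_rows:
  motion:
    - {"hand": -1, "slide": [15, -16, 3], "spin": 0}
    - {"hand": -1, "slide": [20, 0, -2], "spin": 0}
    - {"hand": -1, "slide": [0, 0, 0], "spin": 0}

```text
time: 14.95
tool_pos: [0.5421, -0.2986, 0.0373]
tool_rot: [0.263, 1.532, 0.557]
contact_force: [0.3, 0.1, -1.5]
opening: 0.0139
```

```bash
python3 -c "
from h import *
goto(.536,-.292,.012)"
```

```text
t 14.95 pos [ 0.5421 -0.2986  0.0373] x [ 0.033  0.021 -0.999] y [-0.29   0.957  0.01 ] yang 106.9 q [-0.65  0.65  1.46  0.04  1.01 -2.54] F [ 0.3  0.1 -1.5] M [ 0.052  0.083 -0.019] op 0.0139
slide mm [25.2  7.8 -4.9]
```

send_rows:
  motion:
    - {"hand": -1, "slide": [18, 6, -5], "spin": 0}
    - {"hand": -1, "slide": [0, 0, 0], "spin": 0}

```text
time: 15.15
tool_pos: [0.5411, -0.2971, 0.026]
tool_rot: [-0.005, 1.525, 0.289]
contact_force: [0.2, 0.2, -1.6]
opening: 0.0141
```

send_rows:
  motion:
    - {"hand": -1, "slide": [5, 0, 0], "spin": 0}

```text
time: 15.25
tool_pos: [0.5441, -0.2989, 0.0249]
tool_rot: [-0.125, 1.521, 0.17]
contact_force: [0.3, 0.2, -1.5]
opening: 0.0136
```

send_rows:
  motion:
    - {"hand": -1, "slide": [4, 0, 0], "spin": 0}

```text
time: 15.35
tool_pos: [0.5456, -0.2996, 0.0226]
tool_rot: [-0.168, 1.518, 0.127]
contact_force: [0.4, 0.3, -1.1]
opening: 0.014
```

```bash
python3 -c "
from h import *
goto(.536,-.292,.010)"
```

```text
t 15.35 pos [ 0.5456 -0.2996  0.0226] x [ 0.052  0.007 -0.999] y [-0.291  0.957 -0.009] yang 106.9 q [-0.65  0.66  1.49  0.05  0.95 -2.54] F [ 0.4  0.3 -1.1] M [0.063 0.091 0.003] op 0.014
slide mm [12.1 10.2 -7.6]
```

send_rows:
  motion:
    - {"hand": -1, "slide": [8, 9, -6], "spin": 0}

```text
time: 15.45
tool_pos: [0.54, -0.2945, 0.0163]
tool_rot: [-0.243, 1.514, 0.052]
contact_force: [0.5, 0.1, -1.0]
opening: 0.0137
```

send_rows:
  motion:
    - {"hand": -1, "slide": [3, 0, 0], "spin": 0}

```text
time: 15.55
tool_pos: [0.5398, -0.2939, 0.0134]
tool_rot: [-0.231, 1.515, 0.065]
contact_force: [0.0, -0.1, -1.1]
opening: 0.0138
```

```bash
python3 look.py wb 2>/dev/null >/dev/null; python3 - <<'E'
from h import *
goto(.536,-.292,.010)
p,T=pickle.load(open('wb.pkl','rb'));W=cloud(p,T)
m=colmask(p,'yellow');print('bartop z',np.nanpercentile(W[m][:,2],[50,90,98]))
m=colmask(p,'blue')&(W[...,2]<.1);print('blue',np.nanpercentile(W[m][:,2],[2,10,50,90]))
E
```

```text
t 15.6 pos [ 0.5407 -0.2947  0.0136] x [ 0.058  0.002 -0.998] y [-0.291  0.957 -0.014] yang 106.9 q [-0.64  0.66  1.53  0.05  0.91 -2.54] F [-0.6 -0.2 -1.6] M [ 0.013  0.05  -0.046] op 0.0137
slide mm [ 3.3  4.  -3.9]
bartop z [0.0718703  0.1369274  0.13786867]
blue [0.01338092 0.01466225 0.03064171 0.03179323]
```

View pics/wb.png

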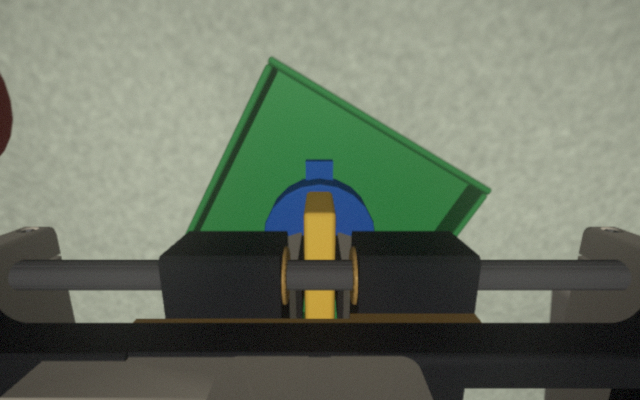

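send_rows:
  motion:
    - {"hand": -1, "slide": [3, 0, 0], "spin": 0}

```text
time: 15.7
tool_pos: [0.5419, -0.2955, 0.0115]
tool_rot: [-0.278, 1.511, 0.018]
contact_force: [0.3, -0.6, -1.2]
opening: 0.0141
```

send_rows:
  motion:
    - {"hand": -1, "slide": [3, 0, 0], "spin": 0}

```text
time: 15.8
tool_pos: [0.5435, -0.296, 0.0099]
tool_rot: [-0.293, 1.509, 0.002]
contact_force: [-0.4, 4.9, 14.3]
opening: 0.0136
```

Contact (+14 N). Releasing.

send_rows:
  motion:
    - {"hand": -0.4, "slide": [0, 0, 0], "spin": 0}
    - {"hand": -0.4, "slide": [0, 0, 0], "spin": 0}
    - {"hand": -0.4, "slide": [0, 0, 0], "spin": 0}
    - {"hand": -0.4, "slide": [0, 0, 0], "spin": 0}

```text
time: 16.2
tool_pos: [0.5452, -0.2974, 0.0111]
tool_rot: [-0.326, 1.506, -0.031]
contact_force: [-0.3, -0.0, 0.3]
opening: 0.0274
```

send_rows:
  motion:
    - {"hand": -0.3, "slide": [-20, 0, 0], "spin": 0}
    - {"hand": -0.3, "slide": [-30, 0, 0], "spin": 0}
    - {"hand": -0.3, "slide": [-45, 0, 0], "spin": 0}

```text
time: 16.5
tool_pos: [0.5352, -0.2947, 0.1008]
tool_rot: [-0.159, 1.518, 0.136]
contact_force: [0.9, 0.3, 0.2]
opening: 0.0322
```

```bash
python3 look.py wc 2>/dev/null; python3 - <<'E'
from h import *
p,T=pickle.load(open('wc.pkl','rb'));W=cloud(p,T)
print(barfit(W,colmask(p,'yellow')&(W[...,2]<.1),.06,.1)); m=colmask(p,'blue')&(W[...,1]<-.2);print('blue',np.nanpercentile(W[m][:,2],[2,10,50,90]))
goto(.5676,-.0653,.25)
E
```

```text
t 16.5 pos [ 0.5352 -0.2947  0.1008] x [ 0.052  0.007 -0.999] y [-0.29   0.957 -0.008] yang 106.9 q [-0.65  0.55  1.45  0.04  1.1  -2.53] F [0.9 0.3 0.2] M [-0.013  0.011  0.008] op 0.0322
index 0 is out of bounds for axis 0 with size 0
index 0 is out of bounds for axis 0 with size 0
{'n': 1380, 'mean': array([ 0.5387, -0.2968], dtype=float32), 'rect': array([ 0.5405, -0.2965]), 'wh': array([0.0557, 0.0134]), 'ang': 17.0, 'z': array([0.0663, 0.0678, 0.0689])}
blue [0.01104989 0.01862146 0.02780419 0.02879979]
t 16.55 pos [ 0.5389 -0.2976  0.1105] x [ 0.064 -0.002 -0.998] y [-0.29   0.957 -0.02 ] yang 106.9 q [-0.65  0.54  1.44  0.04  1.11 -2.53] F [ 2.7 -1.5  6.7] M [-0.054 -0.121  0.014] op 0.0323
slide mm [-137.8  211.2  103.4]
```

View pics/wc.png

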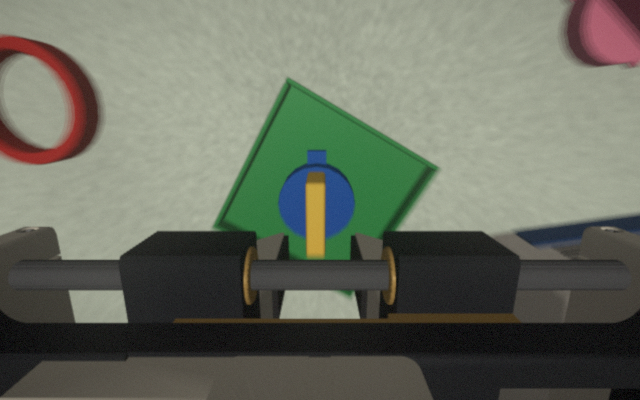

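The cap stands flat in the tray: bar top 0.068, disc top 0.028, lug at (316,157). Now to the key.

send_rows:
  motion:
    - {"hand": -0.3, "slide": [-48, 0, 0], "spin": 0}
    - {"hand": -0.3, "slide": [-48, 0, 0], "spin": 0}
    - {"hand": -0.3, "slide": [-40, 0, 0], "spin": 0}
    - {"hand": -0.3, "slide": [0, 44, 22], "spin": 0}
    - {"hand": -0.3, "slide": [0, 44, 22], "spin": 0}
    - {"hand": -0.3, "slide": [0, 44, 22], "spin": 0}
    - {"hand": -0.3, "slide": [0, 44, 22], "spin": 0}
    - {"hand": -0.3, "slide": [0, 0, 0], "spin": 0}

```text
time: 17.35
tool_pos: [0.5656, -0.1005, 0.2512]
tool_rot: [-0.387, 1.496, -0.098]
contact_force: [-0.9, -0.8, -0.3]
opening: 0.032
```

```bash
python3 -c "
from h import *
goto(.5676,-.0653,.25)"
```

```text
t 17.35 pos [ 0.5656 -0.1005  0.2512] x [ 0.074 -0.007 -0.997] y [-0.283  0.959 -0.028] yang 106.5 q [-0.32  0.35  1.36  0.02  1.36 -2.18] F [-0.9 -0.8 -0.3] M [ 0.027  0.089 -0.03 ] op 0.032
slide mm [ 1.1 33.2 11.9]
```

send_rows:
  motion:
    - {"hand": -0.3, "slide": [0, 22, -34], "spin": 0}
    - {"hand": -0.3, "slide": [0, -22, 34], "spin": 0}
    - {"hand": -0.3, "slide": [0, 22, -34], "spin": 0}
    - {"hand": -0.3, "slide": [0, -22, 34], "spin": 0}
    - {"hand": -0.3, "slide": [0, 22, -34], "spin": 0}
    - {"hand": -0.3, "slide": [0, -22, 34], "spin": 0}
    - {"hand": -0.3, "slide": [0, 30, 30], "spin": 0}
    - {"hand": -0.3, "slide": [0, 0, 0], "spin": 0}

```text
time: 18.15
tool_pos: [0.5618, -0.0577, 0.1996]
tool_rot: [2.35, 1.497, 2.638]
contact_force: [-0.2, -0.6, 0.8]
opening: 0.0317
```

```bash
python3 -c "
from h import *
goto(.5676,-.0653,.25)"
```

```text
t 18.15 pos [ 0.5618 -0.0577  0.1996] x [-0.065  0.036 -0.997] y [-0.282  0.958  0.053] yang 106.4 q [-0.25  0.46  1.33  0.02  1.42 -2.11] F [-0.2 -0.6  0.8] M [-0.034 -0.029 -0.044] op 0.0317
slide mm [-50.9  -6.2   0.8]
```

send_rows:
  motion:
    - {"hand": -0.3, "slide": [-40, 0, 0], "spin": 0}
    - {"hand": -0.3, "slide": [-10, 0, 0], "spin": -0.13}
    - {"hand": -0.3, "slide": [0, 0, 0], "spin": -0.13}
    - {"hand": -0.3, "slide": [0, 0, 0], "spin": -0.13}
    - {"hand": -0.3, "slide": [0, 0, 0], "spin": -0.13}
    - {"hand": -0.3, "slide": [0, 0, 0], "spin": -0.13}
    - {"hand": -0.3, "slide": [0, 0, 0], "spin": -0.06}
    - {"hand": -0.3, "slide": [0, 0, 0], "spin": 0}

```text
time: 18.95
tool_pos: [0.5654, -0.0679, 0.2513]
tool_rot: [1.652, 1.501, 2.676]
contact_force: [0.1, -0.6, 0.2]
opening: 0.032
```

```bash
python3 -c "
from h import *
goto(.5676,-.0653,.25)"; python3 look.py wd 2>/dev/null
```

```text
t 18.95 pos [ 0.5654 -0.0679  0.2513] x [-0.063  0.031 -0.998] y [-0.852  0.519  0.07 ] yang 148.7 q [-0.26  0.44  1.22  0.01  1.55 -2.86] F [ 0.1 -0.6  0.2] M [0.042 0.01  0.063] op 0.032
slide mm [ 1.2 -0.6  3.4]
t 18.95 pos [ 0.5654 -0.0679  0.2513] x [-0.063  0.031 -0.998] y [-0.852  0.519  0.07 ] yang 148.7 q [-0.26  0.44  1.22  0.01  1.55 -2.86] F [ 0.1 -0.6  0.2] M [0.042 0.01  0.063] op 0.032
index 0 is out of bounds for axis 0 with size 0
key {'n': 1178, 'mean': array([ 0.5494, -0.0456], dtype=float32), 'rect': array([0.4977, 0.0426]), 'wh': array([0.0566, 0.2932]), 'ang': 126.0, 'z': array([0.1695, 0.2016, 0.2028])}
keytop {'n': 1050, 'mean': array([ 0.5668, -0.0689], dtype=float32), 'rect': array([ 0.5674, -0.0677]), 'wh': array([0.0598, 0.0111]), 'ang': 56.8, 'z': array([0.1999, 0.2017, 0.2029])}
```

View pics/wd.png

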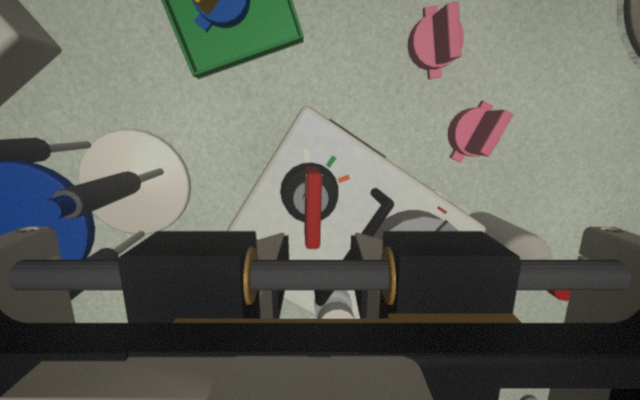

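send_rows:
  motion:
    - {"hand": -0.3, "slide": [0, -38, 11], "spin": 0}
    - {"hand": -0.3, "slide": [0, 38, -11], "spin": 0}
    - {"hand": -0.3, "slide": [0, 0, 0], "spin": 0}

```text
time: 19.3
tool_pos: [0.5671, -0.0704, 0.2355]
tool_rot: [1.721, 1.475, 2.735]
contact_force: [0.4, 0.2, 0.6]
opening: 0.0319
```

```bash
python3 -c "
from h import *
goto(.568,-.0665,.20)"
```

```text
t 19.3 pos [ 0.5671 -0.0704  0.2355] x [-0.088  0.038 -0.995] y [-0.845  0.526  0.095] yang 148.1 q [-0.27  0.47  1.22  0.01  1.55 -2.85] F [0.4 0.2 0.6] M [ 0.049 -0.021 -0.026] op 0.0319
slide mm [35.4 -2.1  4.3]
```

Outward moves drive the lean negative and small down rows drive it positive. So I'll descend in small rows to bring it back to zero.

send_rows:
  motion:
    - {"hand": -0.3, "slide": [4, 0, 0], "spin": 0}
    - {"hand": -0.3, "slide": [4, 0, 0], "spin": 0}
    - {"hand": -0.3, "slide": [4, 0, 0], "spin": 0}
    - {"hand": -0.3, "slide": [4, 0, 0], "spin": 0}
    - {"hand": -0.3, "slide": [4, 0, 0], "spin": 0}
    - {"hand": -0.3, "slide": [4, 0, 0], "spin": 0}

```text
time: 19.9
tool_pos: [0.5659, -0.071, 0.2119]
tool_rot: [1.721, 1.48, 2.731]
contact_force: [-0.5, 0.9, -0.1]
opening: 0.0323
```

```bash
python3 -c "
from h import *
goto(.568,-.0665,.20)"
```

```text
t 19.9 pos [ 0.5659 -0.071   0.2119] x [-0.083  0.036 -0.996] y [-0.843  0.531  0.089] yang 147.8 q [-0.27  0.47  1.27  0.01  1.48 -2.85] F [-0.5  0.9 -0.1] M [ 0.073  0.027 -0.012] op 0.0323
slide mm [11.8 -0.5  5.1]
```

send_rows:
  motion:
    - {"hand": -0.3, "slide": [-45, 0, 0], "spin": 0}
    - {"hand": -0.3, "slide": [40, 0, 0], "spin": 0}
    - {"hand": -0.3, "slide": [-45, 0, 0], "spin": 0}
    - {"hand": -0.3, "slide": [40, 0, 0], "spin": 0}
    - {"hand": -0.3, "slide": [0, 0, 0], "spin": 0}

```text
time: 20.4
tool_pos: [0.5464, -0.0656, 0.215]
tool_rot: [1.779, 1.419, 2.789]
contact_force: [-0.4, -0.5, -1.0]
opening: 0.0323
```

```bash
python3 -c "
from h import *
goto(.568,-.0665,.20)"
```

```text
t 20.4 pos [ 0.5464 -0.0656  0.215 ] x [-0.142  0.052 -0.988] y [-0.836  0.529  0.148] yang 147.7 q [-0.27  0.47  1.27  0.01  1.55 -2.85] F [-0.4 -0.5 -1. ] M [ 0.033 -0.089 -0.006] op 0.0323
slide mm [ 11.7 -20.8  11.1]
```

send_rows:
  motion:
    - {"hand": -0.3, "slide": [-45, 0, 0], "spin": 0}
    - {"hand": -0.3, "slide": [0, 0, 0], "spin": 0}

```text
time: 20.6
tool_pos: [0.5537, -0.0682, 0.2628]
tool_rot: [1.778, 1.422, 2.787]
contact_force: [0.8, 0.3, 1.5]
opening: 0.0322
```

send_rows:
  motion:
    - {"hand": -0.3, "slide": [40, 0, 0], "spin": 0}

```text
time: 20.7
tool_pos: [0.5528, -0.0674, 0.2291]
tool_rot: [1.768, 1.438, 2.778]
contact_force: [0.4, 0.0, -0.5]
opening: 0.0322
```

send_rows:
  motion:
    - {"hand": -0.3, "slide": [-40, 0, 0], "spin": 0}

```text
time: 20.8
tool_pos: [0.5411, -0.0645, 0.2508]
tool_rot: [1.794, 1.389, 2.803]
contact_force: [-1.4, 0.5, -4.2]
opening: 0.0317
```

send_rows:
  motion:
    - {"hand": -0.3, "slide": [0, 0, 0], "spin": 0}

```text
time: 20.9
tool_pos: [0.5426, -0.065, 0.2558]
tool_rot: [1.79, 1.399, 2.8]
contact_force: [1.6, 0.1, 1.5]
opening: 0.0321
```

```bash
python3 -c "
from h import *
goto(.568,-.0665,.20)"
```

```text
t 20.9 pos [ 0.5426 -0.065   0.2558] x [-0.162  0.057 -0.985] y [-0.833  0.527  0.167] yang 147.7 q [-0.27  0.46  1.18  0.01  1.67 -2.85] F [1.6 0.1 1.5] M [ 0.105 -0.046  0.002] op 0.0321
slide mm [ 50.8 -31.3  14.2]
```

send_rows:
  motion:
    - {"hand": -0.3, "slide": [-12, 0, 0], "spin": 0}
    - {"hand": -0.3, "slide": [-25, 0, 0], "spin": 0}
    - {"hand": -0.3, "slide": [-25, 0, 0], "spin": 0}
    - {"hand": -0.3, "slide": [-12, 0, 0], "spin": 0}
    - {"hand": -0.3, "slide": [0, 0, 0], "spin": 0}

```text
time: 21.4
tool_pos: [0.5579, -0.07, 0.3383]
tool_rot: [1.783, 1.415, 2.793]
contact_force: [0.0, -0.1, 0.5]
opening: 0.0318
```

send_rows:
  motion:
    - {"hand": -0.3, "slide": [45, 0, 0], "spin": 0}

```text
time: 21.5
tool_pos: [0.5553, -0.0688, 0.2995]
tool_rot: [1.774, 1.431, 2.783]
contact_force: [1.3, 0.4, 0.2]
opening: 0.032
```

send_rows:
  motion:
    - {"hand": -0.3, "slide": [45, 0, 0], "spin": 0}

```text
time: 21.6
tool_pos: [0.5504, -0.0669, 0.255]
tool_rot: [1.77, 1.437, 2.78]
contact_force: [1.2, -0.0, -0.7]
opening: 0.0322
```

send_rows:
  motion:
    - {"hand": -0.3, "slide": [0, 0, 0], "spin": 0}

```text
time: 21.7
tool_pos: [0.547, -0.0658, 0.2501]
tool_rot: [1.777, 1.426, 2.787]
contact_force: [-0.2, 0.4, -0.4]
opening: 0.0323
```

```bash
python3 -c "
from h import *
goto(.568,-.0665,.20)"
```

```text
t 21.7 pos [ 0.547  -0.0658  0.2501] x [-0.135  0.05  -0.99 ] y [-0.837  0.529  0.141] yang 147.7 q [-0.27  0.45  1.21  0.01  1.62 -2.85] F [-0.2  0.4 -0.4] M [0.063 0.007 0.025] op 0.0323
slide mm [ 46.8 -25.   12. ]
```

Transients explain it: abrupt downward acceleration leans the tool +, and abrupt upward leans it −. I'll use ramped strokes, up soft then abruptly down with a soft stop.

send_rows:
  motion:
    - {"hand": -0.3, "slide": [-10, 0, 0], "spin": 0}
    - {"hand": -0.3, "slide": [-22, 0, 0], "spin": 0}
    - {"hand": -0.3, "slide": [-34, 0, 0], "spin": 0}
    - {"hand": -0.3, "slide": [-48, 0, 0], "spin": 0}
    - {"hand": -0.3, "slide": [48, 0, 0], "spin": 0}
    - {"hand": -0.3, "slide": [34, 0, 0], "spin": 0}
    - {"hand": -0.3, "slide": [20, 0, 0], "spin": 0}
    - {"hand": -0.3, "slide": [8, 0, 0], "spin": 0}

```text
time: 22.5
tool_pos: [0.5704, -0.0727, 0.2947]
tool_rot: [1.689, 1.5, 2.699]
contact_force: [0.3, -0.8, 0.3]
opening: 0.0321
```

```bash
python3 -c "
from h import *
goto(.568,-.0665,.20)"
```

```text
t 22.5 pos [ 0.5704 -0.0727  0.2947] x [-0.064  0.03  -0.998] y [-0.845  0.531  0.07 ] yang 147.8 q [-0.27  0.43  1.11  0.01  1.66 -2.85] F [ 0.3 -0.8  0.3] M [ 0.07   0.042 -0.023] op 0.0321
slide mm [94.8 -1.3  4.8]
```

send_rows:
  motion:
    - {"hand": -0.3, "slide": [-10, 0, 0], "spin": 0}
    - {"hand": -0.3, "slide": [-22, 0, 0], "spin": 0}
    - {"hand": -0.3, "slide": [-38, 0, 0], "spin": 0}
    - {"hand": -0.3, "slide": [46, 0, 0], "spin": 0}
    - {"hand": -0.3, "slide": [38, 0, 0], "spin": 0}
    - {"hand": -0.3, "slide": [28, 0, 0], "spin": 0}
    - {"hand": -0.3, "slide": [18, 0, 0], "spin": 0}
    - {"hand": -0.3, "slide": [8, 0, 0], "spin": 0}

```text
time: 23.3
tool_pos: [0.5836, -0.076, 0.2595]
tool_rot: [1.189, 1.552, 2.198]
contact_force: [-0.9, 0.8, -0.5]
opening: 0.0317
```

```bash
python3 -c "
from h import *
goto(.568,-.0665,.19)"
```

```text
t 23.3 pos [ 0.5836 -0.076   0.2595] x [-0.011  0.016 -1.   ] y [-0.847  0.532  0.018] yang 147.9 q [-0.27  0.43  1.2   0.01  1.52 -2.85] F [-0.9  0.8 -0.5] M [0.029 0.069 0.013] op 0.0317
slide mm [69.8 17.  -0.8]
```

send_rows:
  motion:
    - {"hand": -0.3, "slide": [8, 6, 0], "spin": 0}
    - {"hand": -0.3, "slide": [14, 7, 0], "spin": 0}
    - {"hand": -0.3, "slide": [12, 5, 0], "spin": 0}
    - {"hand": -0.3, "slide": [6, 1, 0], "spin": 0}
    - {"hand": -0.3, "slide": [0, 0, 0], "spin": 0}

```text
time: 23.8
tool_pos: [0.5732, -0.067, 0.2301]
tool_rot: [0.183, 1.559, 1.193]
contact_force: [-0.5, 0.3, 0.3]
opening: 0.0319
```

```bash
python3 -c "
from h import *
goto(.568,-.0665,.142)"; python3 look.py we 2>/dev/null
```

```text
t 23.8 pos [ 0.5732 -0.067   0.2301] x [ 0.004  0.011 -1.   ] y [-0.846  0.532  0.002] yang 147.8 q [-0.26  0.41  1.32  0.01  1.41 -2.84] F [-0.5  0.3  0.3] M [ 0.038  0.082 -0.059] op 0.0319
slide mm [88.   4.5 -3.4]
t 23.8 pos [ 0.5732 -0.067   0.2301] x [ 0.004  0.011 -1.   ] y [-0.846  0.532  0.002] yang 147.8 q [-0.26  0.41  1.32  0.01  1.41 -2.84] F [-0.5  0.3  0.3] M [ 0.038  0.082 -0.059] op 0.0319
index 0 is out of bounds for axis 0 with size 0
key {'n': 1216, 'mean': array([ 0.5667, -0.069 ], dtype=float32), 'rect': array([ 0.5673, -0.0676]), 'wh': array([0.0601, 0.0113]), 'ang': 57.1, 'z': array([0.2002, 0.2017, 0.2028])}
keytop {'n': 1214, 'mean': array([ 0.5667, -0.069 ], dtype=float32), 'rect': array([ 0.5673, -0.0676]), 'wh': array([0.0601, 0.0113]), 'ang': 57.1, 'z': array([0.2003, 0.2017, 0.2028])}
```

View pics/we.png

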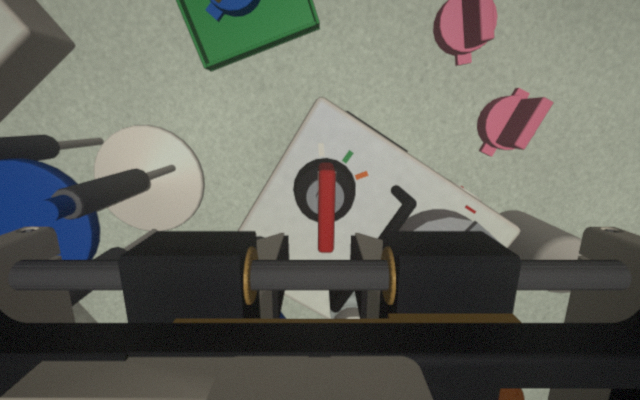

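send_rows:
  motion:
    - {"hand": -0.3, "slide": [10, 4, -2], "spin": 0}
    - {"hand": -0.3, "slide": [22, 1, -2], "spin": 0}
    - {"hand": -0.3, "slide": [10, 0, 0], "spin": 0}
    - {"hand": -0.3, "slide": [0, 0, 0], "spin": 0}

```text
time: 24.25
tool_pos: [0.5691, -0.0683, 0.1897]
tool_rot: [-0.312, 1.556, 0.697]
contact_force: [1.0, 0.1, 0.7]
opening: 0.0318
```

```bash
python3 -c "
from h import *
goto(.5675,-.067,.142)"
```

```text
t 24.25 pos [ 0.5691 -0.0683  0.1897] x [ 0.011  0.009 -1.   ] y [-0.846  0.533 -0.005] yang 147.8 q [-0.26  0.43  1.4   0.01  1.3  -2.84] F [1.  0.1 0.7] M [ 0.078  0.115 -0.032] op 0.0318
slide mm [47.7  2.3 -0.4]
```

send_rows:
  motion:
    - {"hand": -0.3, "slide": [18, 2, 0], "spin": 0}
    - {"hand": -0.3, "slide": [20, 0, 0], "spin": 0}
    - {"hand": -0.3, "slide": [8, 0, 0], "spin": 0}
    - {"hand": -0.3, "slide": [0, 0, 0], "spin": 0}

```text
time: 24.65
tool_pos: [0.5699, -0.0674, 0.1453]
tool_rot: [-0.525, 1.553, 0.484]
contact_force: [0.3, 0.6, -0.2]
opening: 0.032
```

```bash
python3 -c "
from h import *
goto(.5675,-.067,.142)"; python3 look.py wf 2>/dev/null
```

```text
t 24.65 pos [ 0.5699 -0.0674  0.1453] x [ 0.016  0.008 -1.   ] y [-0.846  0.533 -0.009] yang 147.8 q [-0.26  0.46  1.47  0.01  1.19 -2.84] F [ 0.3  0.6 -0.2] M [ 0.039  0.119 -0.025] op 0.032
slide mm [ 3.3  2.3 -1. ]
t 24.65 pos [ 0.5699 -0.0674  0.1453] x [ 0.016  0.008 -1.   ] y [-0.846  0.533 -0.009] yang 147.8 q [-0.26  0.46  1.47  0.01  1.19 -2.84] F [ 0.3  0.6 -0.2] M [ 0.039  0.119 -0.025] op 0.032
index 0 is out of bounds for axis 0 with size 0
key {'n': 2163, 'mean': array([ 0.5628, -0.0744], dtype=float32), 'rect': array([ 0.5658, -0.0695]), 'wh': array([0.0561, 0.0119]), 'ang': 57.2, 'z': array([0.1949, 0.2016, 0.2027])}
keytop {'n': 2045, 'mean': array([ 0.5635, -0.0734], dtype=float32), 'rect': array([ 0.5658, -0.0695]), 'wh': array([0.0561, 0.0119]), 'ang': 57.2, 'z': array([0.1998, 0.2016, 0.2027])}
```

View pics/wf.png

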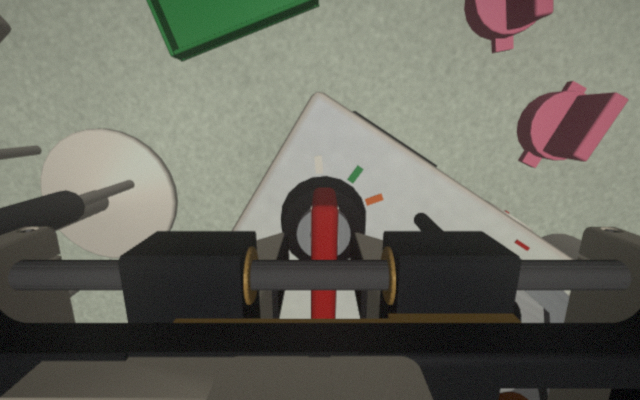

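send_rows:
  motion:
    - {"hand": -0.3, "slide": [2, 2, -1], "spin": 0}
    - {"hand": -1, "slide": [0, 0, 0], "spin": 0}
    - {"hand": -1, "slide": [0, 0, 0], "spin": 0}
    - {"hand": -1, "slide": [0, 0, 0], "spin": 0}
    - {"hand": -1, "slide": [0, 0, 0], "spin": 0}
  grip_force: 25

```text
time: 25.2
tool_pos: [0.568, -0.0667, 0.1468]
tool_rot: [-0.572, 1.551, 0.437]
contact_force: [-2.0, 1.1, -1.4]
opening: 0.012
```

```bash
python3 -c "
from h import *
goto(.5675,-.067,.142)"
```

```text
t 25.2 pos [ 0.568  -0.0667  0.1468] x [ 0.018  0.008 -1.   ] y [-0.846  0.533 -0.011] yang 147.8 q [-0.26  0.46  1.48  0.01  1.19 -2.84] F [-2.   1.1 -1.4] M [ 0.362  0.409 -0.036] op 0.012
slide mm [ 4.8  0.3 -0.6]
```

The bow is held (12 mm). Turning clockwise.

send_rows:
  motion:
    - {"hand": -1, "slide": [0, 0, 0], "spin": 0.1}
    - {"hand": -1, "slide": [0, 0, 0], "spin": 0.13}
    - {"hand": -1, "slide": [0, 0, 0], "spin": 0.13}
    - {"hand": -1, "slide": [0, 0, 0], "spin": 0.13}

```text
time: 25.6
tool_pos: [0.5681, -0.0669, 0.1468]
tool_rot: [-0.109, 1.551, 0.395]
contact_force: [-0.3, 1.1, 1.3]
opening: 0.0115
```

```bash
python3 -c "
from h import *
goto(.5675,-.067,.142)"
```

```text
t 25.6 pos [ 0.5681 -0.0669  0.1468] x [ 0.018  0.008 -1.   ] y [-0.482  0.876 -0.002] yang 118.8 q [-0.26  0.46  1.48  0.01  1.19 -2.34] F [-0.3  1.1  1.3] M [0.137 0.145 0.042] op 0.0115
slide mm [ 4.8  0.2 -0.6]
```

send_rows:
  motion:
    - {"hand": -1, "slide": [0, 0, 0], "spin": 0.13}
    - {"hand": -1, "slide": [0, 0, 0], "spin": 0.13}
    - {"hand": -1, "slide": [0, 0, 0], "spin": 0.13}
    - {"hand": -1, "slide": [0, 0, 0], "spin": 0.13}

```text
time: 26.0
tool_pos: [0.5682, -0.0673, 0.1469]
tool_rot: [0.368, 1.551, 0.33]
contact_force: [-0.6, 1.6, -0.3]
opening: 0.0118
```

```bash
python3 -c "
from h import *
goto(.5675,-.067,.142)"
```

```text
t 26.0 pos [ 0.5682 -0.0673  0.1469] x [ 0.018  0.006 -1.   ] y [0.038 0.999 0.007] yang 87.8 q [-0.26  0.46  1.48  0.01  1.19 -1.8 ] F [-0.6  1.6 -0.3] M [-0.107  0.134  0.151] op 0.0118
slide mm [ 4.9  0.3 -0.8]
```

send_rows:
  motion:
    - {"hand": -1, "slide": [0, 0, 0], "spin": 0.13}
    - {"hand": -1, "slide": [0, 0, 0], "spin": 0.11}
    - {"hand": -1, "slide": [0, 0, 0], "spin": 0.04}

```text
time: 26.3
tool_pos: [0.5681, -0.0672, 0.1469]
tool_rot: [0.621, 1.552, 0.291]
contact_force: [-0.3, 0.8, -0.1]
opening: 0.0133
```

```bash
python3 -c "
from h import *
goto(.5675,-.067,.142)"
```

```text
t 26.3 pos [ 0.5681 -0.0672  0.1469] x [ 0.018  0.005 -1.   ] y [0.323 0.946 0.011] yang 71.1 q [-0.26  0.46  1.48  0.01  1.19 -1.5 ] F [-0.3  0.8 -0.1] M [-0.005  0.151  0.679] op 0.0133
slide mm [ 4.9 -0.  -0.7]
```

At the START stop (moment 0.68 N m, 76.7° turned). Holding for about a second.

send_rows:
  motion:
    - {"hand": -1, "slide": [0, 0, 0], "spin": 0}
    - {"hand": -1, "slide": [0, 0, 0], "spin": 0}
    - {"hand": -1, "slide": [0, 0, 0], "spin": 0}
    - {"hand": -1, "slide": [0, 0, 0], "spin": 0}
    - {"hand": -1, "slide": [0, 0, 0], "spin": 0}

```text
time: 26.8
tool_pos: [0.568, -0.0673, 0.1469]
tool_rot: [0.561, 1.553, 0.238]
contact_force: [0.1, -0.1, -0.3]
opening: 0.0131
```

```bash
python3 -c "
from h import *
goto(.5675,-.067,.142)"; python3 look.py wg 2>/dev/null
```

```text
t 26.8 pos [ 0.568  -0.0673  0.1469] x [ 0.018  0.004 -1.   ] y [0.317 0.948 0.01 ] yang 71.5 q [-0.26  0.46  1.48  0.01  1.19 -1.51] F [ 0.1 -0.1 -0.3] M [0.025 0.193 0.681] op 0.0131
slide mm [ 4.9  0.  -0.7]
t 26.8 pos [ 0.568  -0.0673  0.1469] x [ 0.018  0.004 -1.   ] y [0.317 0.948 0.01 ] yang 71.5 q [-0.26  0.46  1.48  0.01  1.19 -1.51] F [ 0.1 -0.1 -0.3] M [0.025 0.193 0.681] op 0.0131
index 0 is out of bounds for axis 0 with size 0
key {'n': 2130, 'mean': array([ 0.5594, -0.0651], dtype=float32), 'rect': array([ 0.565 , -0.0664]), 'wh': array([0.012 , 0.0571]), 'ang': -12.1, 'z': array([0.1966, 0.2016, 0.2028])}
keytop {'n': 2030, 'mean': array([ 0.5604, -0.0653], dtype=float32), 'rect': array([ 0.5651, -0.0664]), 'wh': array([0.012 , 0.0569]), 'ang': -12.1, 'z': array([0.1999, 0.2017, 0.2028])}
```

View pics/wg.png

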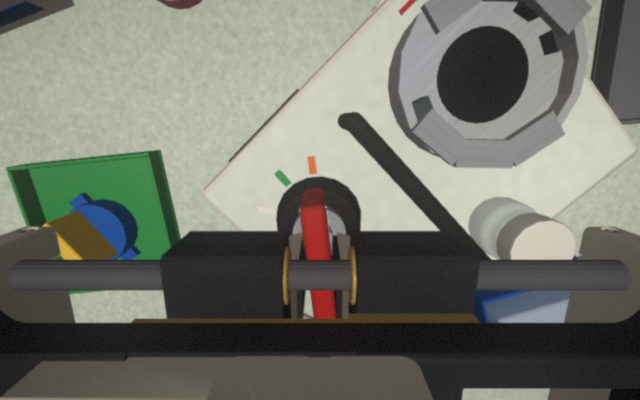

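send_rows:
  motion:
    - {"hand": -1, "slide": [0, 0, 0], "spin": 0.005}
    - {"hand": -1, "slide": [0, 0, 0], "spin": 0}
    - {"hand": -1, "slide": [0, 0, 0], "spin": 0}
    - {"hand": -1, "slide": [0, 0, 0], "spin": 0}
    - {"hand": -1, "slide": [0, 0, 0], "spin": 0}

```text
time: 27.35
tool_pos: [0.568, -0.0672, 0.1469]
tool_rot: [0.569, 1.553, 0.241]
contact_force: [-0.5, 0.3, 0.2]
opening: 0.0133
```

send_rows:
  motion:
    - {"hand": 0.1, "slide": [0, 0, 0], "spin": 0}
    - {"hand": 0.1, "slide": [0, 0, 0], "spin": 0}
    - {"hand": 0.1, "slide": [0, 0, 0], "spin": 0}
    - {"hand": 0.1, "slide": [0, 0, 0], "spin": 0}
    - {"hand": 0.1, "slide": [0, 0, 0], "spin": 0}

```text
time: 27.85
tool_pos: [0.5686, -0.0674, 0.1474]
tool_rot: [0.584, 1.551, 0.253]
contact_force: [0.7, 0.6, -0.0]
opening: 0.0476
```

```bash
python3 look.py wh 2>/dev/null
```

```text
t 27.85 pos [ 0.5686 -0.0674  0.1474] x [ 0.019  0.005 -1.   ] y [0.325 0.945 0.011] yang 71.0 q [-0.26  0.46  1.48  0.01  1.19 -1.5 ] F [ 0.7  0.6 -0. ] M [-0.036  0.031 -0.002] op 0.0476
index 0 is out of bounds for axis 0 with size 0
key {'n': 2467, 'mean': array([ 0.5622, -0.0669], dtype=float32), 'rect': array([ 0.5671, -0.0664]), 'wh': array([0.0616, 0.0119]), 'ang': 23.0, 'z': array([0.1768, 0.2013, 0.2026])}
keytop {'n': 1967, 'mean': array([ 0.5621, -0.068 ], dtype=float32), 'rect': array([ 0.5672, -0.0664]), 'wh': array([0.0616, 0.0117]), 'ang': 22.4, 'z': array([0.1993, 0.2016, 0.2027])}
```

View pics/wh.png

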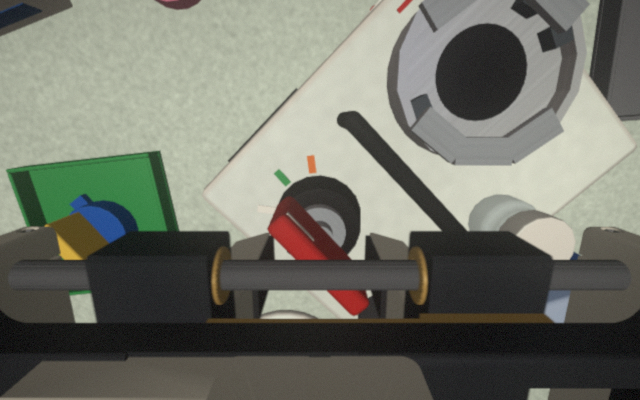

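The key sprang back by 34.5° (0.60 rad) to 22.5°, from about -12° at START. The green RUN mark is at (282,178), on the bow's line. Rising straight up.

send_rows:
  motion:
    - {"hand": 0.1, "slide": [-10, 0, 0], "spin": 0}
    - {"hand": 0.1, "slide": [-20, 0, 0], "spin": 0}
    - {"hand": 0.1, "slide": [-30, 0, 0], "spin": 0}
    - {"hand": 0.1, "slide": [-35, 0, 0], "spin": 0}
    - {"hand": 0.1, "slide": [-25, 0, 0], "spin": 0}
    - {"hand": 0.1, "slide": [-10, 0, 0], "spin": 0}
    - {"hand": 0.1, "slide": [0, 0, 0], "spin": 0}

```text
time: 28.6
tool_pos: [0.566, -0.0685, 0.2857]
tool_rot: [0.527, 1.549, 0.195]
contact_force: [0.4, -0.6, 0.1]
opening: 0.0503
```

```bash
python3 look.py wi 2>/dev/null; python3 - <<'E'
from h import *
for n in ['scene','top']:
    p,T=shot(n);cv2.imwrite(f'pics/{n}9.png',p['pixels'])
    W=cloud(p,T);near=(abs(W[...,0]-.53)<.13)&(abs(W[...,1]+.3)<.12)
    try: print(n,'cap',barfit(W,colmask(p,'yellow')&near,.03,.1))
    except Exception as e: print(e)
E
```

```text
t 28.6 pos [ 0.566  -0.0685  0.2857] x [ 0.021  0.004 -1.   ] y [0.326 0.945 0.011] yang 70.9 q [-0.26  0.36  1.24  0.01  1.52 -1.5 ] F [ 0.4 -0.6  0.1] M [0.019 0.006 0.036] op 0.0503
index 0 is out of bounds for axis 0 with size 0
key {'n': 813, 'mean': array([ 0.566, -0.067], dtype=float32), 'rect': array([ 0.567, -0.067]), 'wh': array([0.0598, 0.0114]), 'ang': 23.3, 'z': array([0.2001, 0.2018, 0.203 ])}
keytop {'n': 810, 'mean': array([ 0.5661, -0.067 ], dtype=float32), 'rect': array([ 0.567, -0.067]), 'wh': array([0.0598, 0.0114]), 'ang': 23.3, 'z': array([0.2002, 0.2018, 0.203 ])}
scene cap {'n': 61, 'mean': array([ 0.5467, -0.2938], dtype=float32), 'rect': array([ 0.5424, -0.2953]), 'wh': array([0.0604, 0.0133]), 'ang': 19.1, 'z': array([0.0451, 0.066 , 0.0708])}
top cap {'n': 66, 'mean': array([ 0.5379, -0.2943], dtype=float32), 'rect': array([ 0.5373, -0.2948]), 'wh': array([0.0539, 0.0146]), 'ang': -165.0, 'z': array([0.0587, 0.0673, 0.0737])}
```

View pics/wi.png

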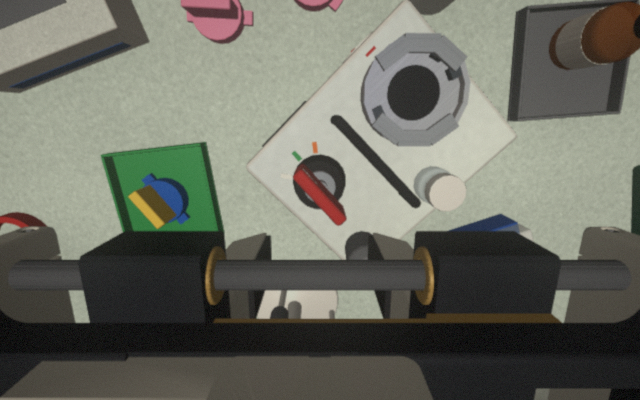

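View pics/scene9.png

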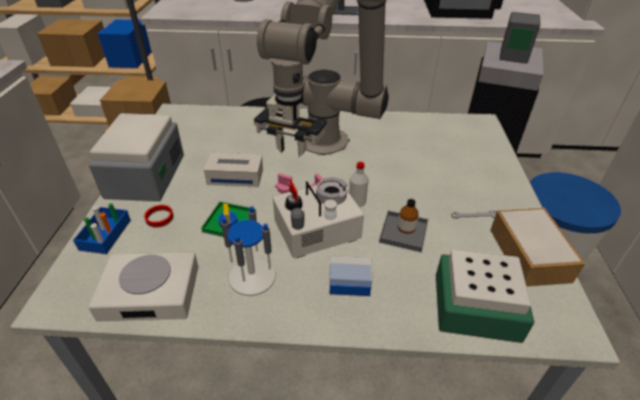

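```bash
python3 - <<'E'
from h import *
p,T=pickle.load(open('wi.pkl','rb'));W=cloud(p,T)
h=cv2.cvtColor(p['pixels'],cv2.COLOR_BGR2HSV);c=np.array([.5672,-.067])
d=W[...,:2]-c;r=np.hypot(d[...,0],d[...,1])
for n,lo,hi in(('green',45,85),('orange',5,16)):
    m=(r<.065)&(r>.03)&(abs(W[...,2]-.12)<.012)&(h[...,0]>=lo)&(h[...,0]<=hi)&(h[...,1]>90)
    q=d[m].mean(0);print(n,m.sum(),np.degrees(np.arctan2(q[1],q[0]))%180)
E
```

```text
green 26 23.15349038857923
orange 48 168.1445937957317
```

```bash
python3 -c "
from h import *
tool();print(job.hand_in())"
```

```text
t 28.75 pos [ 0.5649 -0.0682  0.2827] x [ 0.016  0.006 -1.   ] y [0.326 0.945 0.011] yang 70.9 q [-0.26  0.37  1.25  0.01  1.52 -1.5 ] F [ 0.6 -0.2 -0.8] M [ 0.011  0.024 -0.017] op 0.0503
the job is handed in; nothing more can be done
None
```

The job is done and handed in at 28.75 s of the 69 s allowed. The cap was turned about 89° anticlockwise, lifted off and set upright in the green tray. After that, the key was turned to the START stop, held about 1.1 s and released.

**Final checks**
- **Cap:** it stands in the tray with the bar top at 0.068 m and the disc top at 0.028 m, as expected for a cap standing level. The wrist, top and scene cameras put it at about (0.54, -0.295). The first touch on the tray floor read 14 N.
- **Key:** while held, the bow was at -12.1° and the orange START mark at -11.9°. After release it came to rest at 23.3°, and the green RUN mark is at 23.2°.
- **Clearance:** the gripper is above everything, with a force reading near zero. In the last pictures nothing else looks disturbed; I judged that by eye and did not measure each item.

**What disagreed or went wrong**
- **Fingertips:** they sit about 33 mm above the reported TCP. My first two attempts to grasp the cap closed above its bar without moving it. I allowed for the offset after that.
- **Tool lean:** the tool leaned as rows added up, up to about 10° while I was working above the key. I straightened it before gripping the key. At set-down the cap was held about 3.5° off vertical, and it settled flat on release.

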